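# Collect the drained ring moulds on their hanger

## Robot

A 6-joint arm with a two-finger parallel gripper is mounted at the origin on a cart in front of the work surface, level with it; the furniture and walls round the work are solid. World frame = base frame: x ahead of the robot, y to its left, z up, the work surface at z = 0. Lengths are in m, angles in rad, forces in N, time in s.
With the tool pointing down it reaches from about 0.4 to 0.825 m from the base axis. Payload 7 kg.
Tool frame: the origin (TCP) lies at the very end of the fingers, on their centre line; the grasp point (between the pads) lies 19 mm behind it; z points along the fingers, y is the direction in which the jaws open and shut (so a half turn about z gives the same grasp; the last joint's range is limited). The gripper opens to 88 mm and grips with 3 to 60 N. Pads are 19 mm wide; open, the fingers measure 130 mm over their backs; the gripper's body (78 mm by 193 mm) begins 47 mm behind the grasp point.
Start: joints at [-0.948, 0.359, 0.012, 0, -1.224, -0.288], TCP at [0.222, -0.638, 0.227] pointing down, gripper open.
Joint ranges: [-3.07, 3.07], [-1.43, 2.12], [-1.02, 1.25], [-3.03, 1.67], [-3.05, -0], [-3.03, 3.03]. Speed limits (rad/s): [2.39, 2.39, 3.01, 3.14, 3.14, 3.14].

## Interface

Orientations are given as [roll, pitch, yaw] about the fixed x, y, z axes, in that order (R = Rz(yaw) Ry(pitch) Rx(roll)).
In Python, from station import arm, eyes, job, outline_of gives the robot as it stands.
- The arm moves only by the tool apply_moves, never from a script. Its argument "moves" is a list of rows, each a list of 5 numbers: the opening, from -1 (shut) to 1 (fully open), then the shift along the tool's x, y, z in m, then the turn about the tool's z in rad. A call has 1 to 12 rows; each row shifts and turns the commanded pose from where the row before left it, along the tool's axes as they then stand; what a row does not reach is not made up. A row lasts 1/12 s, in which the tool goes at most 41.7 mm and 7.16 degrees, less where a joint would pass 70% of its speed; a pose out of reach is approached as far as the arm can. A call with a gripper value outside its range is refused whole. The fingers move at their own pace and stop on an object; "newtons" is the grip in N (left out, the last holds). Time passes only in rows, so rows that do not move let the fingers close. It gives the time, the measured TCP pose, the force and the opening at its end, in the units of the state.
- arm.get_state(): the state, without advancing time (a new reading comes with each control period).
- eyes.grab_frame(name): name is "scene" or "side" or "wrist"; returns a dict with "color" (400x640x3 uint8, red, green, blue), "z_map" (400x640 float32, m along the optical axis (not along the pixel's ray), 0 where there is no reading), "camera_matrix" (3x3 intrinsics, pixels), "extrinsics" (4x4, takes a point from camera to world coordinates). Camera axes: x right, y up, looking along -z (the intrinsics and any distortion apply to the point x, -y, -z); pixel columns grow to the right and rows downward; lengths in m; the calibration is good to about 2 mm. A picture is of the moment at which its call begins.
- job.job_done(): hands the job in, once; it reports no verdict.
Trained networks look in a picture, given as the dict that the camera call returned (one of the last four; its "shot" number tells which), for a name from the list of things; names that differ only in an ending like _2 or _b are one class to them, and where a whole thing is asked for, a point or a joint stands for the part that bears it (a point fixed in the world has none). Each returns a list of dicts, best first, with "score" (0 to 1); they miss things now and then, are a little off and sometimes report something else, mostly with a low value. They report only what shows in the picture. A call takes as long as a camera call. They do not tell look-alikes from the thing itself.
- outline_of(label, picture): "region" (400x640 bool, what is visible of it) and "extent" ([left, top, right, bottom] in pixels, round what is visible of it).
The state is a dict: "t": time; "q": joint angles; "qd": joint speeds; "joint_efforts": joint torques, N m; "eef_pos": TCP position; "ee_rot": TCP orientation; "force": force on the tool from outside, world axes, zero at the start; "moment": the same for the moment, N m; "width": finger opening in m.
Only numpy, scipy, OpenCV 4.12 (cv2) and the standard library are available. Lean on these libraries where they do the work, as an engineer would, in place of code of your own. Each camera call takes 0.05 s, during which the arm holds its last target.

## Task

Take the C-shaped steel hanger off the rail, run its open arm through the holes of all three ring moulds while they stand in the sloping draining rack, and lift them off together. Hang the loaded hanger back on the rail by its hook and let go gently, so that it comes to rest with all three moulds on its arm. Leave the salt shaker and the garlic where they are.

Things in the scene. Friction and masses are not known exactly. Their poses are not given: they have to be found in the camera images.
- hanger: C-shaped hanger of 8 to 10 mm round steel bar, 0.25 kg, 155 mm long, 140 mm high. Origin: the rail bar's axis when it hangs. Axes: x along the arm to its free end, y sideways, z up. The C opens to +x: grip above, arm below. Hook over the bar at x = 0: a U open downwards, 15 mm wide, inner top at z = +6 mm, front lip ending at z = -25 mm. It hangs with the arm's end about 5 degrees up.
- hanger_grip (a point): centre of the hanger's wooden grip, 42 long (x) by 14 thick (y) by 20 high (z) mm, at (-42, 0, -22) mm in the hanger's frame; axes as the hanger's
- hanger_arm_root (a point): back end of the arm's axis, at (-70, 0, -120) mm in the hanger's frame, where the 8 mm upright back (x = -70, z = -22 to -120 mm) meets the straight 10 mm arm; axes as the hanger's
- hanger_arm_tip (a point): free end of the arm: centre of its 17 mm ball, at (66, 0, -120) mm in the hanger's frame; axes as the hanger's
- rail: fixed freestanding rail: level round steel bar, 12 mm diameter, along its own y, on two 12 mm posts at y = +-130 mm and a wooden foot 130 (x) by 320 (y) by 18 mm. Origin on the worktop under the middle of the bar, z up. The hanger hangs with its arm pointing to the rail's +x.
- rail_mid (a point): middle of the rail bar's axis, 260 mm above the worktop; axes as the rail's
- rack: fixed wooden draining rack, 145 (x) by 105 (y) by 175 mm. Three slots climb along its +x at 30 degrees; origin on the worktop under the middle one. The holes' common axis points (cos 30, 0, sin 30) in its frame, clear at the low end. 7 mm dowels at y = +-37 mm between the moulds stand square to the slope: lifted along (-sin 30, 0, cos 30) a mould is free of them after 55 mm.
- rack_mid (a point): centre of the middle mould's hole, at (0, 0, 129) mm in the rack's frame; the other two centres lie 38 mm down and up the 30 degree slope; axes as the rack's
- mould_1: individual ring mould (savarin tin) of plain metal, 0.075 kg, 90 mm across, 28 mm thick, with a round centre hole of 30 mm diameter right through. Origin at the centre of the hole, halfway through; own z along the hole's axis, uphill in the rack; open channel side at -z. Lowest slot of the rack at the start.
- mould_2: the same kind of mould, in the middle slot
- mould_3: the same kind of mould, in the highest slot
- salt_shaker: bystander: salt shaker 44 mm across, 90 mm high; origin under its centre
- garlic: bystander: garlic bulb about 53 mm; origin under its centre
There are look-alikes about, which are no part of the job. Leave any blue or turquoise look-alike of the mould_3 alone.

How it is judged:
By the outcome, as a careful person would: the job done as asked, in the order asked, and still so for the second after the job is handed in, with the robot touching nothing.
It also fails if it takes over 72 s, if anything falls off the work surface, if the arm or the gripper's body presses on something with over 40 N, if the wrist force passes 120 N, or if a joint passes its speed limit or range.

## Working session

There is one attempt and no reset: what is moved stays moved. The work goes in short steps, Python scripts to look and compute and a tool call to move; the robot and the scene stay as the last step left them, time stands still between calls to the robot, and variables do not carry over. Pictures are saved under pics/ and viewed, and the job is handed in when it is done.

Besides the shell and the picture viewer there is one more tool, called after "Emit:" in YAML: its name, and indented under it one key for each argument. apply_moves: Moves the arm, as the interface text tells. Its arguments: {"type":"object","properties":{"moves":{"type":"array","items":{"type":"array","items":{"type":"number"}}},"newtons":{"type":"number"}},"required":["moves"]}

```bash
mkdir -p pics; ls; python3 - <<'E'
from station import arm, eyes, job, outline_of
import cv2
print(arm.get_state())
for n in ("scene","side","wrist"):
    f=eyes.grab_frame(n)
    cv2.imwrite(f"pics/a_{n}.png",f["color"][:,:,::-1])
    print(n,f["camera_matrix"].round(1).tolist(),f["extrinsics"].round(3).tolist(), f.keys())
E
```

```text
pics
{'t': 0.0, 'q': array([-9.47892050e-01,  3.59377067e-01,  1.10664285e-02, -3.53658122e-04,
       -1.22410226e+00, -2.88102939e-01]), 'qd': array([-8.17101941e-04, -4.46827506e-04, -1.79945594e-03,  1.31231324e-03,
        3.45766694e-04,  8.02203261e-06]), 'joint_efforts': array([ 1.23708454e-03, -5.82721031e+01,  2.93056995e+01,  6.99707955e+00,
        6.86865402e-03, -1.83443558e-04]), 'eef_pos': array([ 0.22160952, -0.63706721,  0.2256317 ]), 'ee_rot': array([ 3.13994824e+00, -1.40607030e-04, -2.80691164e+00]), 'force': array([ 0.54135105, -0.48396952,  0.46657257]), 'moment': array([-0.03523502,  0.00196444,  0.02537433]), 'width': 0.08792858989166183}
scene [[425.3, 0.0, 316.8], [0.0, 425.3, 199.4], [0.0, 0.0, 1.0]] [[0.513, 0.412, -0.753, -0.32], [-0.858, 0.226, -0.461, -0.605], [-0.02, 0.883, 0.469, 0.758], [0.0, 0.0, 0.0, 1.0]] dict_keys(['color', 'z_map', 'camera_matrix', 'extrinsics', 'shot'])
side [[466.2, 0.0, 316.7], [0.0, 466.2, 199.8], [0.0, 0.0, 1.0]] [[-0.999, -0.017, 0.03, 0.609], [0.035, -0.512, 0.859, 0.897], [0.001, 0.859, 0.512, 0.723], [0.0, 0.0, 0.0, 1.0]] dict_keys(['color', 'z_map', 'camera_matrix', 'extrinsics', 'shot'])
wrist [[345.4, 0.0, 320.0], [0.0, 345.4, 207.1], [0.0, 0.0, 1.0]] [[-0.328, -0.904, -0.275, 0.147], [0.945, -0.313, -0.097, -0.663], [0.001, -0.292, 0.956, 0.384], [0.0, 0.0, 0.0, 1.0]] dict_keys(['color', 'z_map', 'camera_matrix', 'extrinsics', 'shot'])
```

View pics/a_scene.png

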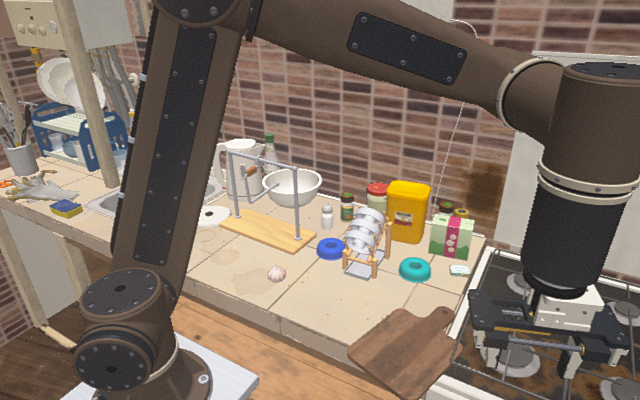

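View pics/a_side.png

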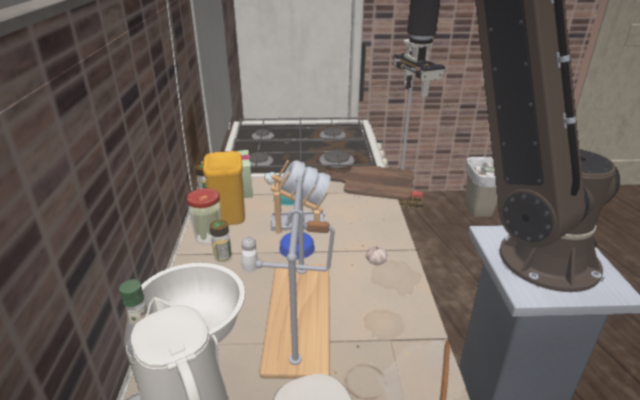

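View pics/a_wrist.png

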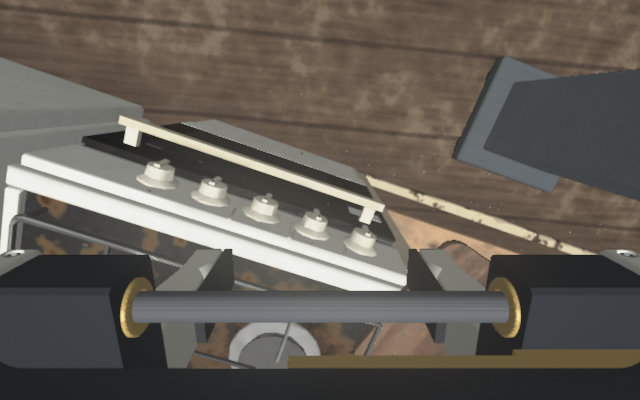

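```bash
cat > h.py <<'E'
from station import arm, eyes, job, outline_of
import cv2, numpy as np
def pts(f,mask=None):
    z=f["z_map"]; K=f["camera_matrix"]; T=f["extrinsics"]
    if mask is None: mask=z>0
    v,u=np.nonzero(mask&(z>0)); d=z[v,u]
    P=np.c_[(u-K[0,2])/K[0,0]*d,-(v-K[1,2])/K[1,1]*d,-d]
    return P@T[:3,:3].T+T[:3,3],u,v
def proj(f,P):
    K=f["camera_matrix"]; T=f["extrinsics"]
    p=(np.atleast_2d(P)-T[:3,3])@T[:3,:3]
    return np.c_[K[0,2]+K[0,0]*p[:,0]/-p[:,2],K[1,2]-K[1,1]*p[:,1]/-p[:,2]]
def crop(f,box,name,s=4):
    l,t,r,b=box
    cv2.imwrite("pics/"+name,cv2.resize(f["color"][t:b,l:r,::-1],None,fx=s,fy=s,interpolation=cv2.INTER_CUBIC))
E
python3 - <<'E'
from h import *
for n in ("scene","side"):
    f=eyes.grab_frame(n)
    crop(f,(210,130,410,280) if n=="scene" else (190,140,350,260),f"b_{n}.png",4)
    for l in ("hanger","mould_1","rail","rack","salt_shaker","garlic","hanger_grip"):
        for o in outline_of(l,f)[:5]:
            P,u,v=pts(f,o["region"])
            print(n,l,round(o["score"],2),o["extent"],np.median(P,0).round(3),P.min(0).round(3),P.max(0).round(3))
E
```

```text
scene hanger 0.64 [241.2, 152.6, 279.7, 204.5] [0.6   0.176 0.19 ] [ 0.548  0.165 -0.001] [0.866 0.373 0.273]
scene mould_1 0.8 [347.8, 218.7, 378.0, 236.0] [ 0.587 -0.2    0.152] [ 0.564 -0.238  0.096] [ 0.633 -0.15   0.171]
scene mould_1 0.8 [399.4, 256.7, 432.3, 282.9] [ 0.633 -0.334  0.023] [ 0.603 -0.376 -0.003] [ 0.729 -0.285  0.032]
scene mould_1 0.65 [353.1, 208.8, 385.1, 228.4] [ 0.621 -0.197  0.167] [ 0.584 -0.237 -0.004] [ 0.936 -0.023  0.189]
scene mould_1 0.61 [311.4, 237.1, 348.4, 257.7] [ 0.607 -0.076  0.022] [ 0.55  -0.157 -0.003] [ 0.701 -0.01   0.099]
scene mould_1 0.28 [242.3, 154.3, 278.2, 203.6] [0.595 0.175 0.152] [ 0.548  0.165 -0.003] [0.866 0.367 0.271]
scene rail 0.68 [219.8, 148.2, 316.0, 254.9] [0.613 0.155 0.017] [ 0.545  0.008 -0.005] [0.796 0.428 0.269]
scene rack 0.91 [340.3, 211.6, 393.1, 280.8] [ 0.589 -0.214  0.021] [ 0.543 -0.247 -0.005] [ 0.818 -0.101  0.175]
scene salt_shaker 0.68 [324.5, 203.2, 333.3, 230.6] [ 0.725 -0.002  0.046] [ 0.714 -0.016 -0.001] [0.747 0.019 0.089]
scene salt_shaker 0.39 [243.6, 157.8, 277.8, 203.2] [0.586 0.175 0.189] [
[... 1139 characters left out ...]
 -0.002] [0.696 0.333 0.275]
side rack 0.62 [270.4, 160.5, 326.7, 233.8] [ 0.666 -0.156  0.066] [ 0.55  -0.542 -0.011] [0.701 0.179 0.245]
side salt_shaker 0.7 [237.9, 236.9, 258.6, 273.4] [0.739 0.02  0.05 ] [ 0.702 -0.004  0.002] [0.76  0.175 0.154]
side salt_shaker 0.56 [268.2, 169.5, 329.3, 234.2] [ 0.666 -0.156  0.059] [ 0.548 -0.478 -0.003] [0.715 0.214 0.262]
side garlic 0.63 [365.4, 247.1, 387.3, 267.3] [0.435 0.004 0.031] [ 0.398 -0.056 -0.004] [0.457 0.02  0.055]
side garlic 0.43 [264.5, 175.4, 329.5, 380.7] [0.623 0.229 0.019] [ 0.554 -0.304 -0.003] [0.699 0.339 0.275]
side hanger_grip 0.64 [255.4, 209.3, 337.4, 272.7] [0.597 0.18  0.21 ] [ 0.537 -0.263 -0.002] [0.71  0.189 0.276]
```

View pics/b_scene.png

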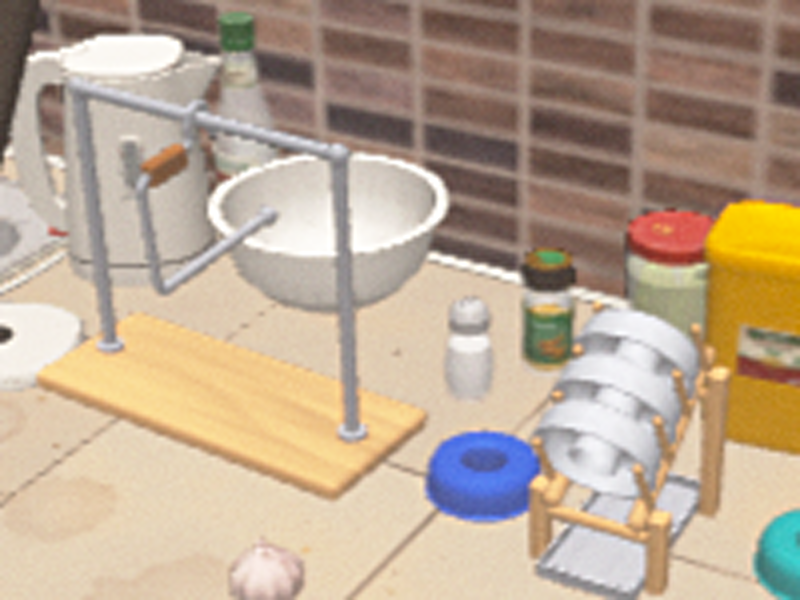

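View pics/b_side.png

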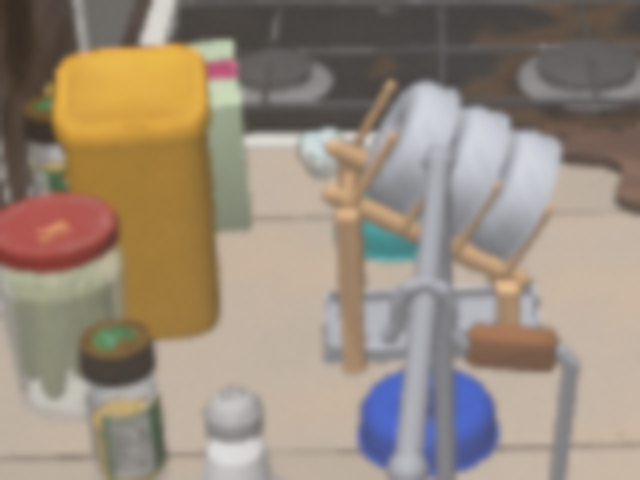

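```bash
python3 - <<'E'
from h import *
A=[]
for n in ("scene","side"):
    f=eyes.grab_frame(n); P,u,v=pts(f)
    m=(P[:,0]>.5)&(P[:,0]<.75)&(P[:,1]>.0)&(P[:,1]<.38)&(P[:,2]>.256)&(P[:,2]<.285)
    B=P[m]
    # line fit x=a+b y robust
    l=cv2.fitLine(B[:,:2].astype(np.float32),cv2.DIST_HUBER,0,.005,.005).ravel()
    print(n,"bar",len(B),B.min(0).round(3),B.max(0).round(3),"line",l.round(4),"yaw of y axis-90",np.degrees(np.arctan2(l[1],l[0])).round(2), np.median(B[:,2]))
    # foot
    m=(P[:,0]>.5)&(P[:,0]<.78)&(P[:,1]>-.02)&(P[:,1]<.4)&(abs(P[:,2]-.018)<.004)
    F=P[m]; r=cv2.minAreaRect(F[:,:2].astype(np.float32)); print("foot",len(F),r)
    # hanger below bar
    m=(P[:,0]>.5)&(P[:,0]<.72)&(P[:,1]>.1)&(P[:,1]<.24)&(P[:,2]>.10)&(P[:,2]<.253)
    H=P[m]; print("hanger",len(H),H.min(0).round(3),H.max(0).round(3))
    l=cv2.fitLine(H[:,:2].astype(np.float32),cv2.DIST_HUBER,0,.005,.005).ravel(); print(l.round(4),np.degrees(np.arctan2(l[1],l[0])))
    np.save(f"H_{n}.npy",H)
    # rack
    m=(P[:,0]>.5)&(P[:,0]<.72)&(P[:,1]>-.28)&(P[:,1]<-.12)&(P[:,2]>.05)&(P[:,2]<.2)
    R=P[m]; r=cv2.minAreaRect(R[:,:2].astype(np.float32)); print("rack",len(R),r)
    np.save(f"R_{n}.npy",R)
E
```

```text
scene bar 289 [0.604 0.033 0.256] [0.634 0.304 0.273] line [0.0507 0.9987 0.6179 0.2091] yaw of y axis-90 87.09 0.26251311147202033
foot 2151 ((0.6465893387794495, 0.19383205473423004), (0.41132479906082153, 0.2517644762992859), 88.39205932617188)
hanger 286 [0.548 0.16  0.131] [0.7   0.186 0.251]
[ 0.9984 -0.0558  0.5952  0.1754] -3.1996331
rack 1774 ((0.6113250255584717, -0.19331836700439453), (0.15518765151500702, 0.10364751517772675), 1.4774115085601807)
side bar 658 [0.608 0.039 0.256] [0.638 0.31  0.276] line [0.0523 0.9986 0.6247 0.2233] yaw of y axis-90 87.0 0.26585142274121454
foot 7377 ((0.6601147651672363, 0.20080454647541046), (0.23588547110557556, 0.3863959014415741), 3.445157527923584)
hanger 830 [0.552 0.168 0.133] [0.704 0.188 0.253]
[ 0.9985 -0.0549  0.6037  0.1805] -3.1454535
rack 1882 ((0.6216091513633728, -0.1764967292547226), (0.11123242974281311, 0.15999498963356018), 75.92237091064453)
```

Emit:
apply_moves:
  moves:
    - [1,0,0,-0.04,0.097]
    - [1,0,0,-0.04,0.097]
    - [1,0,0,-0.04,0.097]
    - [1,0,0,-0.04,0.097]
    - [1,0,0,-0.04,0]
    - [1,-0.024,0.031,0,0]
    - [1,-0.024,0.031,0,0]
    - [1,-0.024,0.031,0,0]
    - [1,-0.024,0.031,0,0]
    - [1,-0.024,0.031,0,0]
    - [1,-0.024,0.031,0,0]
    - [1,-0.024,0.031,0,0]

```text
t: 2.05
eef_pos: [0.4018, -0.4281, 0.4269]
ee_rot: [-3.141, 0.001, 3.088]
force: [0.4, 0.4, 0.0]
width: 0.0874
```

Emit:
apply_moves:
  moves:
    - [1,-0.024,0.031,0,0]
    - [1,-0.024,0.031,0,0]
    - [1,-0.024,0.031,0,0]
    - [1,-0.024,0.031,0,0]
    - [1,-0.024,0.031,0,0]
    - [1,-0.024,0.031,0,0]
    - [1,-0.024,0.031,0,0]
    - [1,-0.01,0.031,0,0]
    - [1,0,0,0,0]
    - [1,0,0,0,0]

```text
t: 2.88
eef_pos: [0.5928, -0.1898, 0.4261]
ee_rot: [-3.142, -0.001, 3.091]
force: [0.5, -0.3, -0.0]
width: 0.0877
```

```bash
python3 - <<'E'
from h import *
s=arm.get_state(); print(s["t"],s["eef_pos"],s["ee_rot"],s["q"].round(3))
f=eyes.grab_frame("wrist"); np.save("w1.npy",f,allow_pickle=True)
cv2.imwrite("pics/c_wrist.png",f["color"][:,:,::-1])
E
```

```text
2.8833 [ 0.59279936 -0.18980123  0.4260829 ] [-3.14156164e+00 -7.88942791e-04  3.09140397e+00] [ 0.003  0.216  0.255 -0.    -1.61  -1.624]
```

View pics/c_wrist.png

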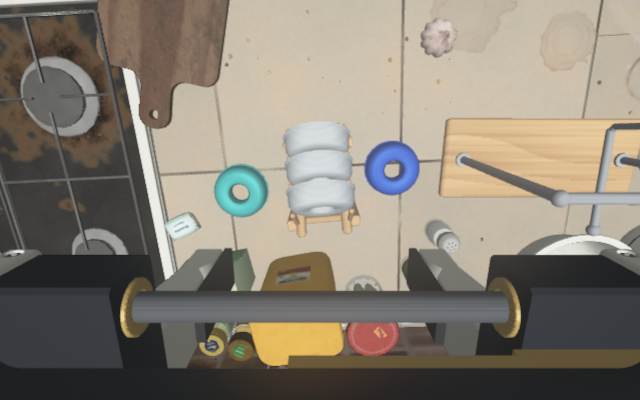

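```bash
cat > fitrack.py <<'E'
from h import *
from scipy.optimize import least_squares
def cyl(P,rp):
    # 3 moulds, rack-pose rp=(x,y,yaw,dz): return per-point sdf min
    x,y,w,dz=rp; c,s=np.cos(w),np.sin(w)
    Q=np.c_[(P[:,0]-x)*c+(P[:,1]-y)*s,-(P[:,0]-x)*s+(P[:,1]-y)*c,P[:,2]-.129-dz]
    a=Q[:,0]*np.cos(np.pi/6)+Q[:,2]*.5
    n=-Q[:,0]*.5+Q[:,2]*np.cos(np.pi/6)
    r=np.hypot(n,Q[:,1]); D=[]
    for k in (-1,0,1):
        dr=np.maximum(r-.045,.015-r); da=abs(a-k*.038)-.014
        D.append(np.hypot(np.maximum(dr,0),np.maximum(da,0))+np.minimum(np.maximum(dr,da),0))
    D=np.array(D); return D[abs(D).argmin(0),np.arange(len(P))]
if __name__=="__main__":
  fs={"wrist":np.load("w1.npy",allow_pickle=True).item()}
  for n in ("scene","side"): fs[n]=eyes.grab_frame(n)
  allP=[]
  for n,f in fs.items():
    P,u,v=pts(f); hsv=cv2.cvtColor(f["color"],cv2.COLOR_RGB2HSV)[v,u]
    m=(P[:,0]>.5)&(P[:,0]<.72)&(P[:,1]>-.28)&(P[:,1]<-.12)&(P[:,2]>.07)&(P[:,2]<.21)&(hsv[:,1]<60)
    allP.append(P[m])
    print(n,m.sum(),P[m].mean(0).round(4))
  for Ps,nm in [(allP[0],"wrist"),(allP[1],"scene"),(allP[2],"side"),(np.vstack(allP),"all")]:
    best=None
    for w in (-.3,-.1,.1,.3):
        r=least_squares(lambda q:cyl(Ps,q),(.61,-.195,w,0),loss="soft_l1",f_scale=.002)
        if best is None or r.cost<best.cost: best=r
    print(nm,best.x.round(4),np.degrees(best.x[2]).round(2),"med",np.median(abs(cyl(Ps,best.x))).round(4))
E
python3 fitrack.py
```

```text
wrist 5883 [ 0.5953 -0.1908  0.1562]
scene 1231 [ 0.5898 -0.1978  0.1372]
side 1298 [ 0.6008 -0.1689  0.1424]
wrist [ 0.6049 -0.1912  0.0359 -0.0024] 2.06 med 0.0009
scene [ 0.5994 -0.1928  0.0433 -0.0038] 2.48 med 0.0016
side [ 0.6047 -0.1953  0.0428 -0.001 ] 2.45 med 0.0015
all [ 0.6047 -0.1921  0.0393 -0.0023] 2.25 med 0.0012
```

Emit:
apply_moves:
  moves:
    - [1,0.0026,0.0365,0,0]
    - [1,0.0026,0.0365,0,0]
    - [1,0.0026,0.0365,0,0]
    - [1,0.0026,0.0365,0,0]
    - [1,0.0026,0.0365,0,0]
    - [1,0.0026,0.0365,0,0]
    - [1,0.0026,0.0365,0,0]
    - [1,0.0026,0.0365,0,0]
    - [1,0.0026,0.0365,0,0]
    - [1,0.0026,0.0365,0,0]
    - [1,0,0,0,0]
    - [1,0,0,0,0]

```text
t: 4.03
eef_pos: [0.5854, 0.1749, 0.4263]
ee_rot: [-3.141, -0.0, 3.09]
force: [-0.4, 0.3, -0.7]
width: 0.0879
```

```bash
python3 - <<'E'
from h import *
s=arm.get_state(); print(s["t"],s["eef_pos"],s["ee_rot"],s["q"].round(3))
f=eyes.grab_frame("wrist"); np.save("w2.npy",f,allow_pickle=True)
cv2.imwrite("pics/d_wrist.png",f["color"][:,:,::-1])
P,u,v=pts(f)
m=(P[:,0]>.5)&(P[:,0]<.75)&(P[:,1]>.0)&(P[:,1]<.38)&(P[:,2]>.256)&(P[:,2]<.29)
B=P[m];l=cv2.fitLine(B[:,:2].astype(np.float32),cv2.DIST_HUBER,0,.005,.005).ravel()
print("bar",len(B),l.round(4),np.percentile(B[:,2],[10,50,90]).round(4),B[:,1].min(),B[:,1].max(), "x at y=.175",l[2]+(.175-l[3])*l[0]/l[1])
print("hook top",B[B[:,2]>.27].mean(0), B[:,2].max())
hsv=cv2.cvtColor(f["color"],cv2.COLOR_RGB2HSV)[v,u]
m=(P[:,0]>.5)&(P[:,0]<.63)&(P[:,1]>.1)&(P[:,1]<.25)&(P[:,2]>.2)&(P[:,2]<.26)&(hsv[:,1]>80)
G=P[m];print("grip",len(G),G.min(0).round(4),G.max(0).round(4),cv2.minAreaRect(G[:,:2].astype(np.float32)),np.median(G[:,2]))
a=G[:,0];print("slope z/x",np.polyfit(G[:,0],G[:,2],1), "y/x",np.polyfit(G[:,0],G[:,1],1))
m=(P[:,0]>.5)&(P[:,0]<.72)&(P[:,1]>.1)&(P[:,1]<.25)&(P[:,2]>.09)&(P[:,2]<.2)
A=P[m];print("arm",len(A),A.min(0).round(3),A.max(0).round(3),np.polyfit(A[:,0],A[:,1],1),np.polyfit(A[:,0],A[:,2],1))
E
```

```text
4.0333 [0.58539889 0.17494136 0.42626293] [-3.14131509e+00 -4.31729998e-04  3.08962584e+00] [ 0.61   0.196  0.229 -0.    -1.605 -2.232]
bar 3546 [0.0507 0.9987 0.6218 0.2067] [0.2624 0.2655 0.2675] 0.03678203373274455 0.3095635259295101 x at y=.175 0.62021387
hook top [0.62182136 0.18003115 0.27256663] 0.27637303155037296
grip 550 [0.5612 0.1733 0.2325] [0.6021 0.188  0.2487] ((0.5816299915313721, 0.18078026175498962), (0.013278738595545292, 0.04057973623275757), 86.9780502319336) 0.24494186972133686
slope z/x [0.0925623  0.19101952] y/x [-0.04065368  0.20433389]
arm 192 [0.555 0.167 0.136] [0.704 0.185 0.19 ] [-0.02737403  0.19352273] [-0.01734339  0.16304878]
```

View pics/d_wrist.png

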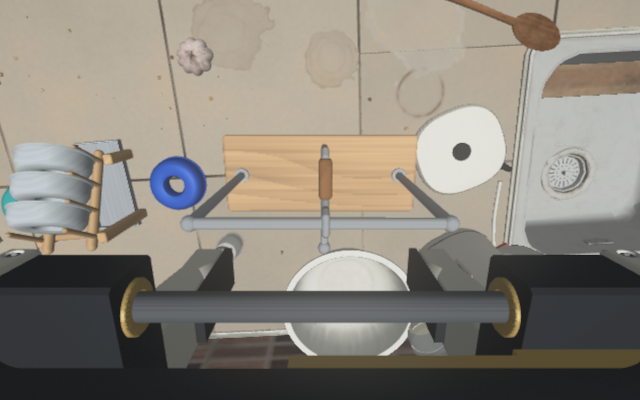

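Emit:
apply_moves:
  moves:
    - [1,0,0.005,0.03,0]
    - [1,0,0,0.034,0]
    - [1,0,0,0.034,0]
    - [1,0,0,0.034,0]
    - [1,0,0,0.03,0]
    - [1,0,0,0.022,0]
    - [1,0,0,0.012,0]
    - [1,0,0,0.008,0]
    - [1,0,0,0,0]
    - [1,0,0,0,0]

```text
t: 4.92
eef_pos: [0.5863, 0.1782, 0.2234]
ee_rot: [3.141, 0.001, 3.087]
force: [-0.3, -0.1, 0.5]
width: 0.0875
```

```bash
python3 - <<'E'
from h import *
f=eyes.grab_frame("wrist")
cv2.imwrite("pics/e_wrist.png",f["color"][:,:,::-1])
f=eyes.grab_frame("side"); crop(f,(190,120,390,270),"e_side.png",4)
E
```

```text
(no output)
```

View pics/e_wrist.png

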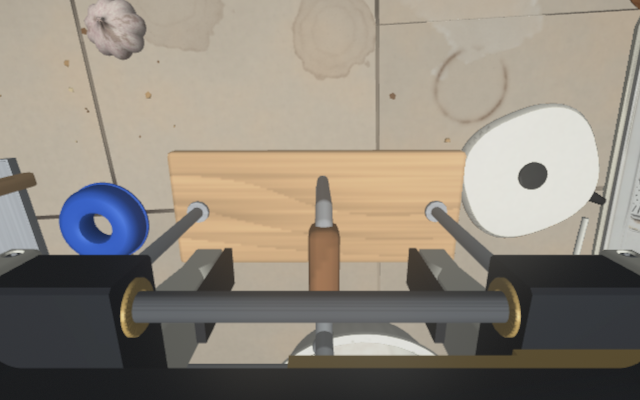

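View pics/e_side.png

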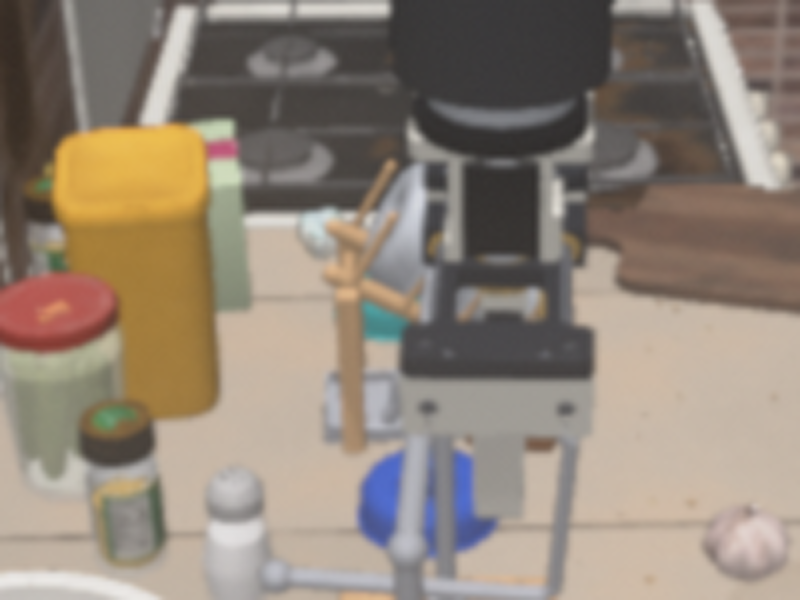

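Emit:
apply_moves:
  moves:
    - [-1,0,0,0,0]
    - [-1,0,0,0,0]
    - [-1,0,0,0,0]
    - [-1,0,0,0,0]
    - [-1,0,0,0,0]
    - [-1,0,0,0,0]
    - [-1,0,0,0,0]
    - [-1,0,0,0,0]
  newtons: 10

```text
t: 5.68
eef_pos: [0.5857, 0.1793, 0.2225]
ee_rot: [-3.142, -0.0, 3.088]
force: [0.2, -0.2, 0.4]
width: 0.0397
```

Emit:
apply_moves:
  moves:
    - [-1,0,0,0,0]
    - [-1,0,0,0,0]
    - [-1,0,0,0,0]
    - [-1,0,0,0,0]
    - [-1,0,0,0,0]
    - [-1,0,0,0,0]
  newtons: 10

```text
t: 6.18
eef_pos: [0.5857, 0.1793, 0.2225]
ee_rot: [3.142, -0.0, 3.088]
force: [0.7, 0.1, 0.1]
width: 0.0139
```

Emit:
apply_moves:
  moves:
    - [-1,-0.0013,0,0.0016,0]
    - [-1,-0.0013,0,0.0016,0]
    - [-1,-0.0013,0,0.0016,0]
    - [-1,-0.0014,0,0.0015,0]
    - [-1,-0.0018,0,0.0014,0]
    - [-1,-0.0018,0,0.0014,0]
    - [-1,-0.0018,0,0.0014,0]
    - [-1,-0.0018,0,0.0014,0]
    - [-1,0,0,0,0]

```text
t: 6.93
eef_pos: [0.5983, 0.1785, 0.2101]
ee_rot: [-3.141, -0.001, 3.088]
force: [-1.8, 0.4, 2.1]
width: 0.0141
```

```bash
python3 - <<'E'
from h import *
f=eyes.grab_frame("scene")
crop(f,(210,130,330,220),"f_scene.png",6)
f=eyes.grab_frame("side"); crop(f,(190,120,390,270),"f_side.png",4)
E
```

```text
(no output)
```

View pics/f_scene.png

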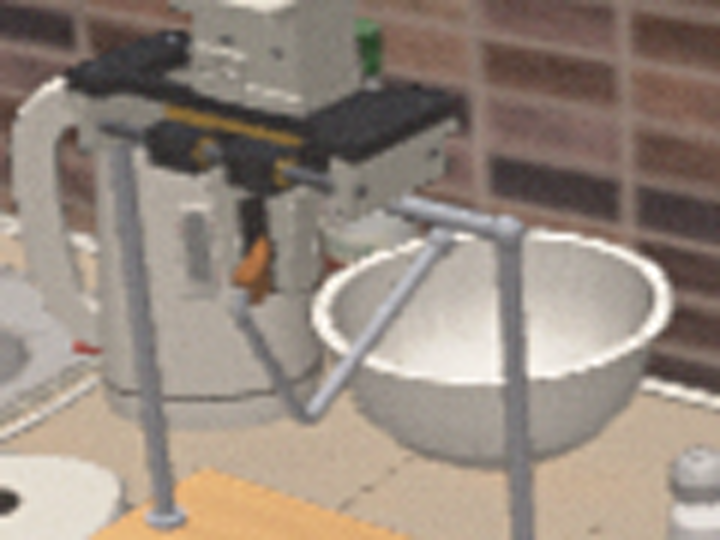

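View pics/f_side.png

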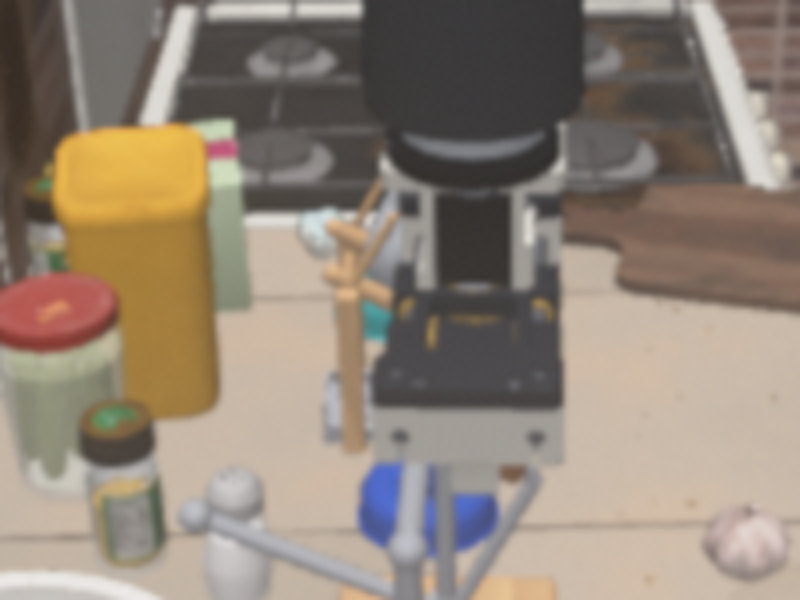

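Emit:
apply_moves:
  moves:
    - [-1,0,0,0,0]
    - [-1,0,0,0,0]
    - [-1,0.002,0,-0.004,0]
    - [-1,0.003,0,-0.0055,0]
    - [-1,0.003,0,-0.0055,0]
    - [-1,0.003,0,-0.0055,0]
    - [-1,0.003,0,-0.0055,0]
    - [-1,0.005,0,-0.009,0]
    - [-1,0.005,0,-0.009,0]
    - [-1,0.005,0,-0.009,0]
    - [-1,0.005,0,-0.009,0]
  newtons: 60

```text
t: 7.95
eef_pos: [0.5637, 0.1805, 0.274]
ee_rot: [3.141, 0.001, 3.088]
force: [-0.8, -0.1, -2.7]
width: 0.0131
```

```bash
cat > look.py <<'E'
from h import *
import sys
tag=sys.argv[1]
s=arm.get_state(); print(s["t"],s["eef_pos"].round(4),s["ee_rot"].round(3),"F",s["force"].round(1),"M",s["moment"].round(2),s["width"].round(4),s["q"].round(2))
for n in ("scene","side"):
    f=eyes.grab_frame(n); np.save(f"L_{n}.npy",f,allow_pickle=True)
    b=[int(x) for x in sys.argv[2 if n=="scene" else 3].split(",")]
    crop(f,b,f"{tag}_{n}.png",800//(b[2]-b[0]))
E
python3 look.py g 200,100,360,220 190,100,390,250
```

```text
Traceback (most recent call last):
  File "look.py", line 4, in <module>
    s=arm.get_state(); print(s["t"],s["eef_pos"].round(4),s["ee_rot"].round(3),"F",s["force"].round(1),"M",s["moment"].round(2),s["width"].round(4),s["q"].round(2))
                                                                                                                                ^^^^^^^^^^^^^^^^
AttributeError: 'float' object has no attribute 'round'
```

```bash
sed -i 's/s\["width"\].round(4)/round(s["width"],4)/' look.py
python3 look.py g 200,100,360,220 190,100,390,250
```

```text
7.95 [0.5637 0.1805 0.274 ] [3.141e+00 1.000e-03 3.088e+00] F [-0.8 -0.1 -2.7] M [0.02 0.11 0.03] 0.0131 [ 0.64  0.2  -0.1   0.   -1.27 -2.26]
```

View pics/g_scene.png

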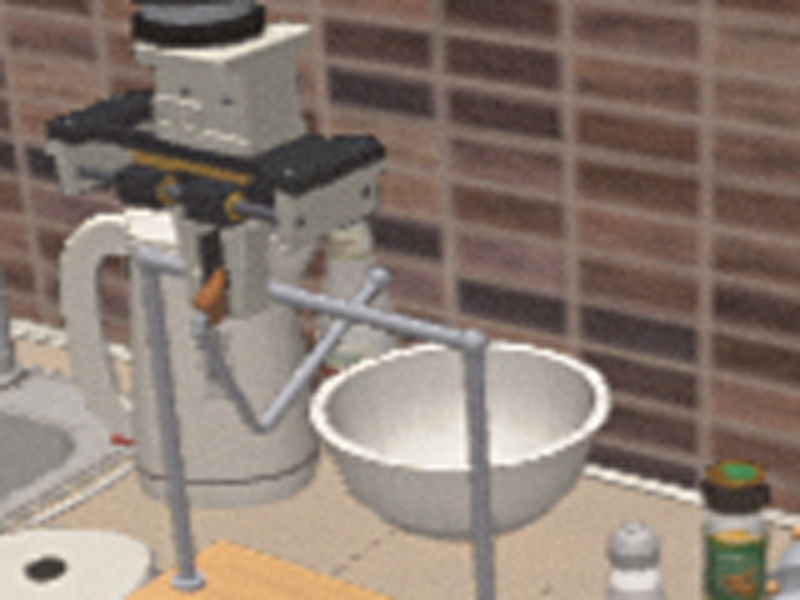

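View pics/g_side.png

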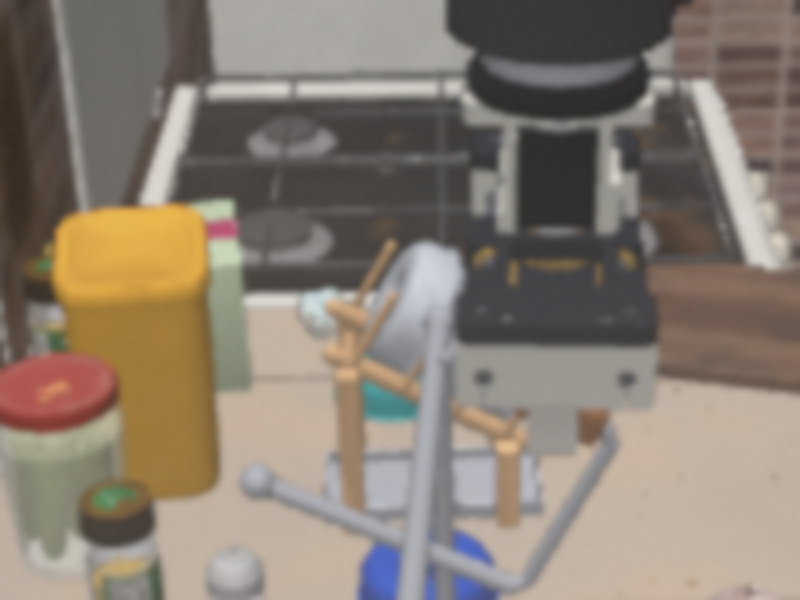

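Emit:
apply_moves:
  moves:
    - [-1,0.006,0,0.003,0]
    - [-1,0.01,0,0.0053,0]
    - [-1,0.01,0,0.0053,0]
    - [-1,0.01,0,0.0053,0]
    - [-1,0.01,0,0.0053,0]
    - [-1,0.01,0,0.0053,0]
    - [-1,0.01,0,0.0053,0]
    - [-1,0.01,0,0.0053,0]
    - [-1,0.01,0,0.0053,0]
    - [-1,0.01,0,0.0053,0]
    - [-1,0.004,0,0.002,0]
    - [-1,0,0,0,0]

```text
t: 9.05
eef_pos: [0.4632, 0.1854, 0.2191]
ee_rot: [-3.141, -0.001, 3.089]
force: [0.3, -0.1, -1.9]
width: 0.0135
```

```bash
python3 look.py h 200,130,360,250 250,140,410,260
```

```text
9.05 [0.4632 0.1854 0.2191] [-3.141e+00 -1.000e-03  3.089e+00] F [ 0.3 -0.1 -1.9] M [-0.03  0.02 -0.01] 0.0135 [ 0.78  0.07 -0.38 -0.   -1.12 -2.4 ]
```

View pics/h_scene.png

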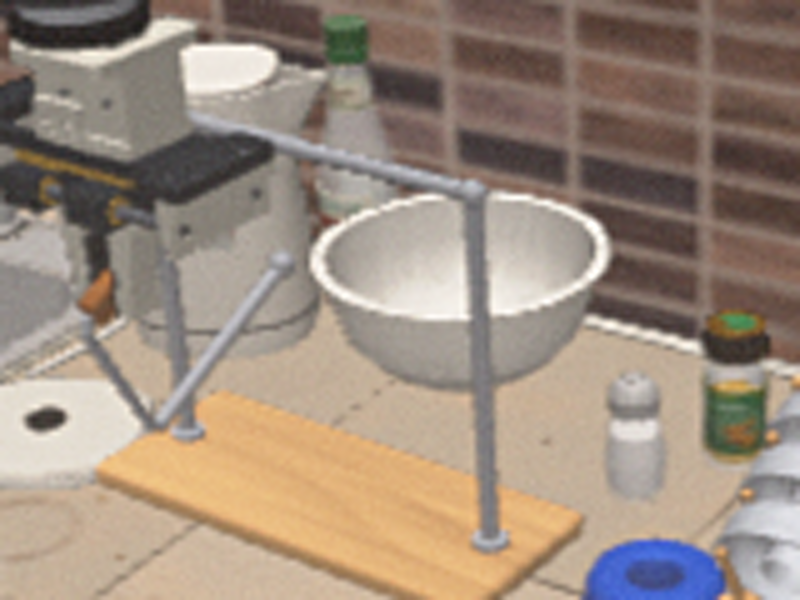

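View pics/h_side.png

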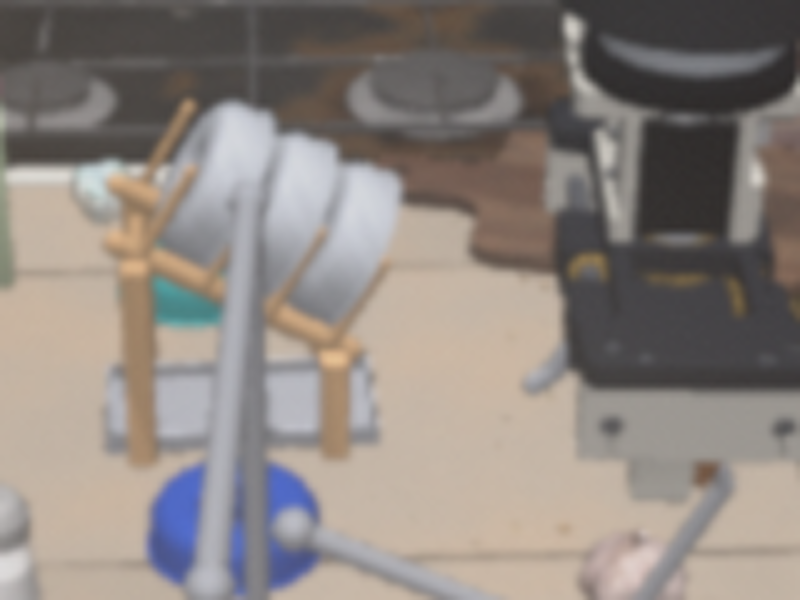

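```bash
cat > fithang.py <<'E'
from h import *
from scipy.optimize import least_squares
def seg(P,a,b,r):
    t=np.clip(((P-a)@(b-a))/((b-a)@(b-a)),0,1); return np.linalg.norm(P-a-t[:,None]*(b-a),axis=1)-r
V=lambda x,z:np.array([x,0,z])*1e-3
def tohang(P,q):
    # q: x,y,z of arm mid (hanger (0,0,-120)) world, tilt, yaw
    x,y,z,t,w=q
    D=P-np.array([x,y,z]); c,s=np.cos(w),np.sin(w)
    X=D[:,0]*c+D[:,1]*s; Y=-D[:,0]*s+D[:,1]*c; Z=D[:,2]
    return np.c_[X*np.cos(t)+Z*np.sin(t),Y,-X*np.sin(t)+Z*np.cos(t)-.120]
def sdf(P,q):
    H=tohang(P,q)
    return np.min([seg(H,V(-70,-120),V(66,-120),.005),seg(H,V(-70,-34),V(-70,-120),.004),np.linalg.norm(H-V(66,-120),axis=1)-.0085],0)
def toworld(p,q):
    x,y,z,t,w=q; p=np.array(p)*1e-3; p=p+np.array([0,0,.120])
    X=p[0]*np.cos(t)-p[2]*np.sin(t); Z=p[0]*np.sin(t)+p[2]*np.cos(t)
    return np.array([x+X*np.cos(w)-p[1]*np.sin(w),y+X*np.sin(w)+p[1]*np.cos(w),z+Z])
def guess(tcp,t,w,gx=-37,gz=-22,dz=.013):
    q=np.array([0,0,0,t,w]); g=toworld((gx,0,gz),q); q[:3]=np.array(tcp)+[0,0,dz]-g; return q
def fit(fs,q0,gate=.02):
    out={}
    Ps=[]
    for n,f in fs.items():
        P,u,v=pts(f); Ps.append(P[(abs(sdf(P,q0))<gate)])
    for n,P in list(zip(fs,Ps))+[("all",np.vstack(Ps))]:
        q=q0
        for g in (gate,.01,.006):
            Q=P[abs(sdf(P,q))<g]
            q=least_squares(lambda q:sdf(Q,q),q,loss="soft_l1",f_scale=.002).x
        print(n,len(Q),q[:3].round(4),"tilt",np.degrees(q[3]).round(2),"yaw",np.degrees(q[4]).round(2),"med",np.median(abs(sdf(Q,q))).round(4))
        out[n]=q
    return out
if __name__=="__main__":
    import sys
    fs={n:np.load(f"L_{n}.npy",allow_pickle=True).item() for n in ("scene","side")}
    s=arm.get_state(); tcp=s["eef_pos"]; w=s["ee_rot"][2]-np.pi
    o=fit(fs,guess(tcp,np.radians(float(sys.argv[1])),w))
    for n,q in o.items(): print(n,"tip",toworld((66,0,-120),q).round(4),"root",toworld((-70,0,-120),q).round(4),"grip-tcp",(toworld((-37,0,-22),q)-tcp).round(4),"tcp in H mm",(tohang(tcp[None],q)*1e3).round(1))
    np.save("q.npy",o["all"])
E
python3 fithang.py 28
```

```text
scene 237 [0.5346 0.1797 0.1634] tilt 21.75 yaw -2.68 med 0.0015
side 569 [0.5408 0.1796 0.1637] tilt 25.36 yaw -3.04 med 0.0008
all 794 [0.54   0.1797 0.1632] tilt 25.25 yaw -2.99 med 0.001
scene tip [0.5958 0.1768 0.1878] root [0.4696 0.1827 0.1375] grip-tcp [-0.0007 -0.0029  0.0207] tcp in H mm [[-44.2   2.9 -41.4]]
side tip [0.6003 0.1764 0.1919] root [0.4776 0.1829 0.1337] grip-tcp [ 0.0008 -0.0023  0.0163] tcp in H mm [[-44.9   2.2 -36.3]]
all tip [0.5996 0.1766 0.1913] root [0.4768 0.183  0.1333] grip-tcp [ 0.0002 -0.0023  0.016 ] tcp in H mm [[-44.1   2.2 -36.3]]
```

```bash
cat > over.py <<'E'
from fithang import *
import sys
def overlay(q,tag,boxes):
    for n in ("scene","side"):
        f=np.load(f"L_{n}.npy",allow_pickle=True).item(); l,t,r,b=boxes[n]; s=5
        im=cv2.resize(f["color"][t:b,l:r,::-1],None,fx=s,fy=s,interpolation=cv2.INTER_CUBIC)
        for a,bb in (((-70,0,-120),(66,0,-120)),((-70,0,-22),(-70,0,-120)),((-70,0,-22),(-11,0,-22))):
            p=proj(f,np.array([toworld(a,q),toworld(bb,q)])); p=((p+.5-[l,t])*s).astype(int)
            cv2.line(im,tuple(map(int,p[0])),tuple(map(int,p[1])),(0,0,255),1,cv2.LINE_AA)
        cv2.imwrite(f"pics/{tag}_{n}.png",im)
if __name__=="__main__":
    overlay(np.load("q.npy"),"i",{"scene":(200,150,300,230),"side":(280,180,420,290)})
E
python3 over.py
```

```text
(no output)
```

View pics/i_scene.png

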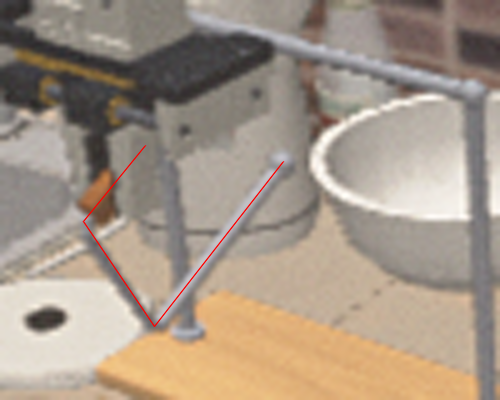

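View pics/i_side.png

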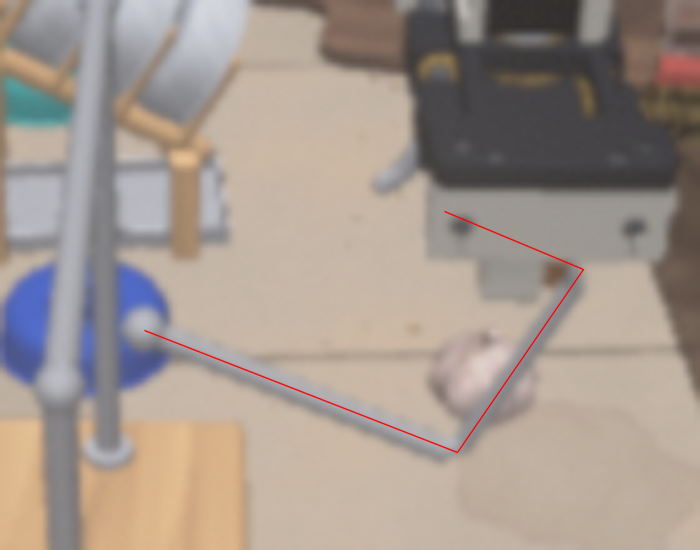

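Emit:
apply_moves:
  moves:
    - [-1,0.006,0,-0.03,0]
    - [-1,0.004,0,-0.035,0]
    - [-1,0,0,-0.035,0]
    - [-1,0,0,-0.015,0]
    - [-1,-0.02,0,0,0]
    - [-1,-0.025,0,0,0]
    - [-1,0,0,0.008,0]
    - [-1,0,0,0.01,0]
    - [-1,0,0,0.007,0]
    - [-1,0,0,0,0]

```text
t: 9.98
eef_pos: [0.4981, 0.1833, 0.3076]
ee_rot: [-3.14, -0.003, 3.088]
force: [0.0, 0.4, -3.0]
width: 0.0137
```

```bash
python3 look.py j 200,100,360,220 250,100,410,220; python3 fithang.py 25
```

```text
9.9833 [0.4981 0.1833 0.3076] [-3.140e+00 -3.000e-03  3.088e+00] F [ 0.   0.4 -3. ] M [-0.05  0.18  0.09] 0.0137 [ 0.72  0.08 -0.17 -0.   -1.33 -2.35]
scene 254 [0.568  0.1767 0.2515] tilt 20.46 yaw -3.27 med 0.0017
side 681 [0.5733 0.184  0.2539] tilt 21.21 yaw -2.24 med 0.0016
all 914 [0.574  0.1775 0.2518] tilt 24.34 yaw -2.89 med 0.0011
scene tip [0.6298 0.1731 0.2745] root [0.5026 0.1804 0.227 ] grip-tcp [ 0.0003 -0.0031  0.0206] tcp in H mm [[-44.7   3.1 -41.1]]
side tip [0.6348 0.1816 0.2777] root [0.5081 0.1866 0.2285] grip-tcp [0.0045 0.003  0.0221] tcp in H mm [[-49.1  -3.2 -41. ]]
all tip [0.634  0.1745 0.279 ] root [0.5103 0.1808 0.2229] grip-tcp [ 0.001  -0.0024  0.0161] tcp in H mm [[-44.7   2.4 -36.2]]
```

View pics/j_side.png

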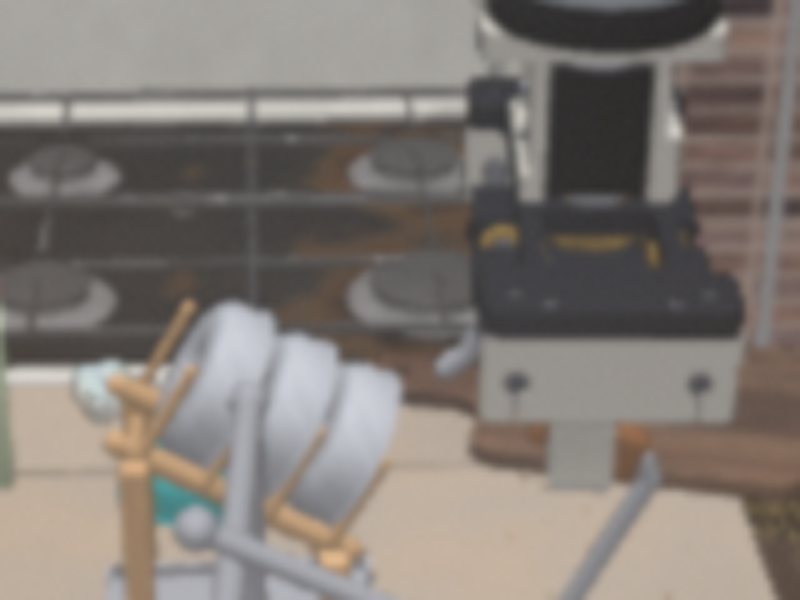

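Emit:
apply_moves:
  moves:
    - [-1,0,0,0.002,0]
    - [-1,0,0,0.002,0]
    - [-1,0,0,0.002,0]
    - [-1,0,0,0.002,0]
    - [-1,0,0,0.002,0]
    - [-1,0,0,0.002,0]
    - [-1,0,0,0,0]
  newtons: 30

```text
t: 10.67
eef_pos: [0.497, 0.1838, 0.2983]
ee_rot: [3.142, -0.003, 3.089]
force: [-14.3, 0.7, 7.4]
width: 0.0136
```

```bash
python3 look.py k 200,100,360,220 250,100,410,220; python3 fithang.py 28; python3 - <<'E'
from over import *
overlay(np.load("q.npy"),"k",{"scene":(200,110,320,200),"side":(260,140,420,260)})
E
```

```text
10.6667 [0.497  0.1838 0.2983] [ 3.142e+00 -3.000e-03  3.089e+00] F [-14.3   0.7   7.4] M [0.48 4.67 0.07] 0.0136 [ 0.72  0.08 -0.19 -0.   -1.31 -2.35]
scene 249 [0.571  0.1748 0.247 ] tilt 24.47 yaw -3.32 med 0.0018
side 644 [0.5779 0.178  0.2472] tilt 28.97 yaw -2.73 med 0.0007
all 885 [0.5772 0.1782 0.2469] tilt 28.75 yaw -2.68 med 0.0009
scene tip [0.631  0.1714 0.2743] root [0.5074 0.1785 0.218 ] grip-tcp [-0.0002 -0.0046  0.0224] tcp in H mm [[-46.4   4.6 -42.3]]
side tip [0.6355 0.1753 0.2792] root [0.5167 0.1809 0.2133] grip-tcp [ 0.0011 -0.0019  0.0166] tcp in H mm [[-46.    1.9 -36. ]]
all tip [0.635  0.1755 0.2787] root [0.5159 0.181  0.2133] grip-tcp [ 0.0006 -0.0019  0.0166] tcp in H mm [[-45.6   1.8 -36.2]]
```

View pics/k_side.png

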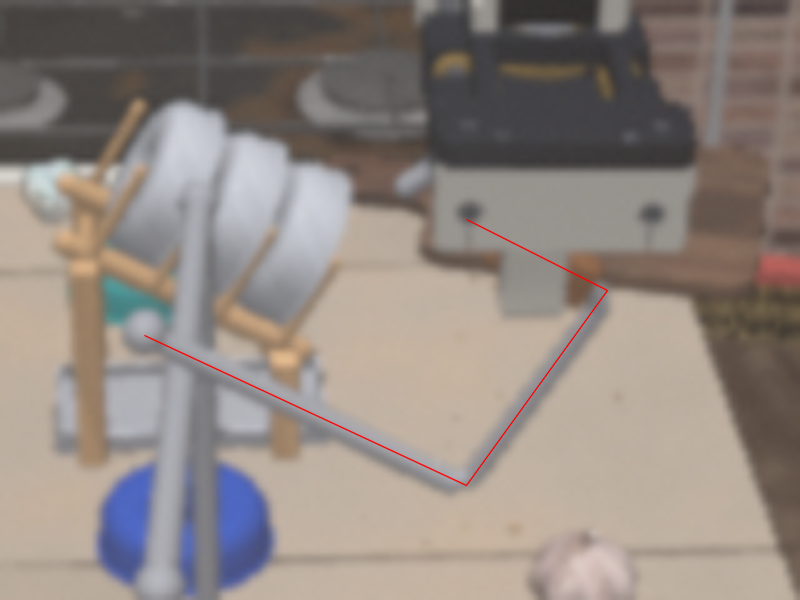

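Emit:
apply_moves:
  moves:
    - [-1,0,0,0,0]
    - [-1,0,0,0,0]
    - [-1,0,0,-0.005,0]
    - [-1,0,0,-0.02,0]
    - [-1,0.02,0,-0.02,0]
    - [-1,0.03,0,0,0]
    - [-1,0.03,0,0,0]
    - [-1,0.02,0,0,0]
    - [-1,0,0,0,-0.045]
    - [-1,0,0,0,-0.045]
    - [-1,0,0,0,0]
  newtons: 60

```text
t: 11.68
eef_pos: [0.3992, 0.1894, 0.3436]
ee_rot: [3.14, 0.001, -3.102]
force: [0.2, 0.4, -3.0]
width: 0.0135
```

```bash
python3 look.py l 200,100,360,220 250,100,410,220; python3 fithang.py 28; python3 - <<'E'
from over import *
overlay(np.load("q.npy"),"l",{"scene":(140,110,260,200),"side":(290,110,450,230)})
E
```

```text
11.6833 [0.3992 0.1894 0.3436] [ 3.140e+00  1.000e-03 -3.102e+00] F [ 0.2  0.4 -3. ] M [-0.08  0.09  0.01] 0.0135 [ 0.89 -0.1  -0.26  0.   -1.4  -2.42]
scene 283 [0.4752 0.1914 0.2925] tilt 25.99 yaw -357.14 med 0.0013
side 665 [0.4802 0.1903 0.2923] tilt 29.24 yaw -357.91 med 0.0007
all 937 [0.4796 0.1905 0.292 ] tilt 29.0 yaw -357.78 med 0.0009
scene tip [0.5344 0.1943 0.3215] root [0.4123 0.1882 0.2619] grip-tcp [-0.0004 -0.0017  0.0212] tcp in H mm [[-45.8   1.7 -41.3]]
side tip [0.5377 0.1924 0.3245] root [0.4191 0.1881 0.2581] grip-tcp [ 0.0006 -0.0019  0.0165] tcp in H mm [[-45.5   1.9 -36.2]]
all tip [0.5372 0.1928 0.324 ] root [0.4184 0.1882 0.2581] grip-tcp [ 0.0003 -0.0018  0.0166] tcp in H mm [[-45.2   1.9 -36.5]]
```

View pics/l_side.png

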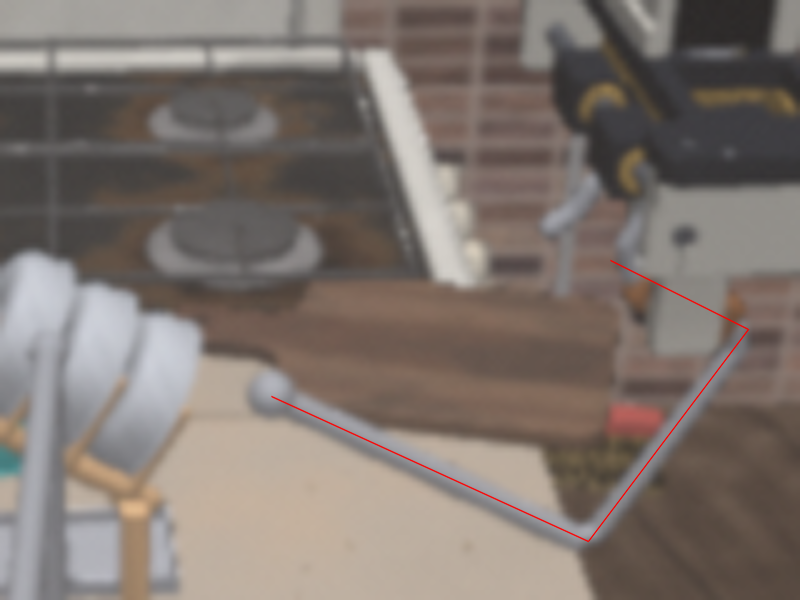

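View pics/l_scene.png

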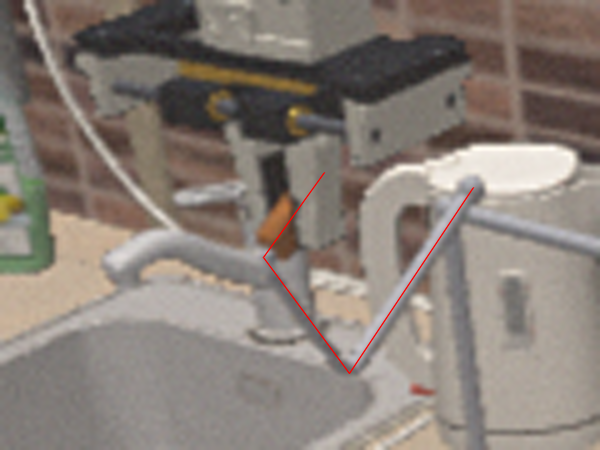

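Emit:
apply_moves:
  moves:
    - [-1,-0.0027,-0.02,0,0]
    - [-1,-0.0027,-0.034,0,0]
    - [-1,-0.0027,-0.034,0,0]
    - [-1,-0.0027,-0.034,0,0]
    - [-1,-0.0027,-0.034,0,0]
    - [-1,0,-0.034,0,0]
    - [-1,0.0106,-0.036,0,0]
    - [-1,0.0106,-0.036,0,0]
    - [-1,0.0106,-0.036,0,0]
    - [-1,0.0106,-0.036,0,0]
    - [-1,0.0106,-0.036,0,0]
    - [-1,0,-0.02,0,0]

```text
t: 12.78
eef_pos: [0.3726, -0.205, 0.3433]
ee_rot: [-3.141, -0.0, -3.108]
force: [0.3, 0.3, -2.4]
width: 0.0138
```

Emit:
apply_moves:
  moves:
    - [-1,0,0,0.015,0]
    - [-1,0,0,0.03,0]
    - [-1,0,0,0.035,0]
    - [-1,0,0,0.035,0]
    - [-1,0,0,0.035,0]
    - [-1,0,0,0.03,0]
    - [-1,0,0,0.02,0]
    - [-1,0,0,0.01,0]
    - [-1,0,0,0,0]

```text
t: 13.53
eef_pos: [0.3727, -0.202, 0.1305]
ee_rot: [3.141, -0.005, -3.107]
force: [-0.8, 0.6, -3.1]
width: 0.0133
```

```bash
python3 look.py m 300,160,460,280 220,110,380,230; python3 fithang.py 28; python3 - <<'E'
from over import *
overlay(np.load("q.npy"),"m",{"scene":(300,200,420,290),"side":(240,120,380,220)})
E
```

```text
13.5333 [ 0.3727 -0.202   0.1305] [ 3.141 -0.005 -3.107] F [-0.8  0.6 -3.1] M [-0.01  0.16 -0.02] 0.0133 [-0.03  0.03 -0.65 -0.   -0.9  -1.51]
scene 240 [ 0.4453 -0.2002  0.0775] tilt 22.99 yaw -357.34 med 0.0015
side 288 [ 0.4533 -0.2003  0.0821] tilt 27.61 yaw -358.12 med 0.0012
all 520 [ 0.4501 -0.2001  0.0813] tilt 26.15 yaw -357.53 med 0.0016
scene tip [ 0.506  -0.1974  0.1033] root [ 0.3809 -0.2032  0.0502] grip-tcp [-0.0016 -0.0012  0.0202] tcp in H mm [[-43.4   1.2 -41.2]]
side tip [ 0.5118 -0.1983  0.1126] root [ 0.3913 -0.2023  0.0496] grip-tcp [ 0.0005 -0.0005  0.0186] tcp in H mm [[-46.1   0.5 -38.3]]
all tip [ 0.5093 -0.1976  0.1104] root [ 0.3874 -0.2028  0.0504] grip-tcp [-0.0008 -0.0011  0.0198] tcp in H mm [[-45.    1.1 -40.2]]
```

View pics/m_side.png

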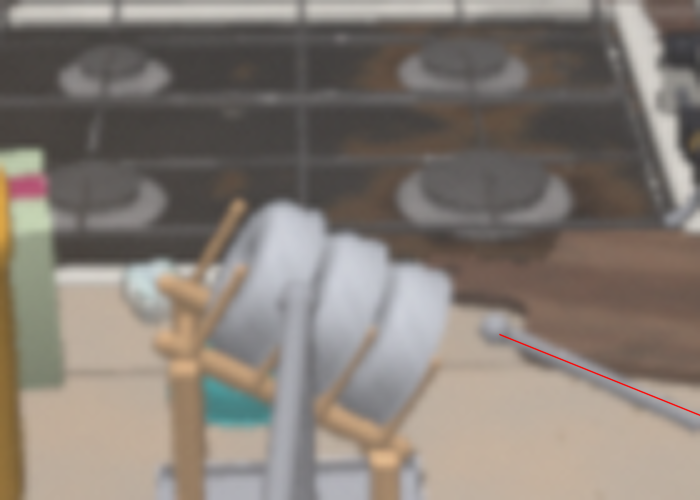

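View pics/m_scene.png

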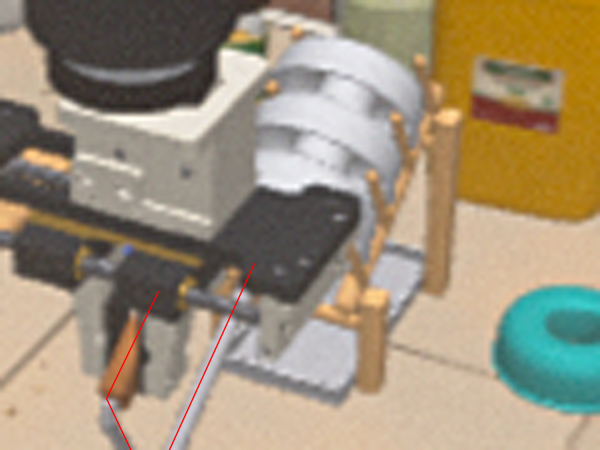

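Emit:
apply_moves:
  moves:
    - [-1,0,0,0.012,-0.004]
    - [-1,0,0,0.012,0]
    - [-1,-0.008,0,0,0]
    - [-1,-0.008,0,0,0]
    - [-1,-0.008,0,0,0]
    - [-1,0,0,0,0]
    - [-1,0,0,0,0]

```text
t: 14.22
eef_pos: [0.3995, -0.201, 0.1096]
ee_rot: [-3.141, 0.001, -3.101]
force: [-0.4, -0.5, -2.2]
width: 0.0133
```

```bash
python3 look.py n 300,160,460,280 220,110,380,230; python3 - <<'E'
from fithang import *
# local side-view check: project hole axis line and tip
f=np.load("L_side.npy",allow_pickle=True).item(); l,t,r,b=240,120,380,220; s=5
im=cv2.resize(f["color"][t:b,l:r,::-1],None,fx=s,fy=s,interpolation=cv2.INTER_CUBIC)
A=lambda a,n=0,y=0:np.array([.6047,-.1953,.128])+a*np.array([.8653,.034,.5])+n*np.array([-.4996,-.0196,.866])
def ln(p,q,c):
    P=((proj(f,np.array([p,q]))+.5-[l,t])*s-.5).astype(int); cv2.line(im,tuple(map(int,P[0])),tuple(map(int,P[1])),c,1,cv2.LINE_AA)
ln(A(-.2),A(.06),(0,0,255))
for k in (-1,0,1):
    for e in (-.014,.014): ln(A(k*.038+e,-.045),A(k*.038+e,.045),(0,200,0))
tcp=arm.get_state()["eef_pos"]; tip=tcp+[.1387,0.0035,-.0187]; root=tip-.136*np.array([np.cos(.508),.039,np.sin(.508)])
ln(tip,root,(255,0,0))
cv2.imwrite("pics/n_ov.png",im)
print("tip axial/normal err", (tip-A(0))@np.array([.866,0,.5]),(tip-A(0))@np.array([-.5,0,.866]))
E
```

```text
14.2167 [ 0.3995 -0.201   0.1096] [-3.141e+00  1.000e-03 -3.101e+00] F [-0.4 -0.5 -2.2] M [-0.04  0.19  0.02] 0.0133 [-0.02  0.1  -0.63  0.   -0.84 -1.51]
tip axial/normal err -0.07733850804618422 0.0013373712544275692
```

View pics/n_ov.png

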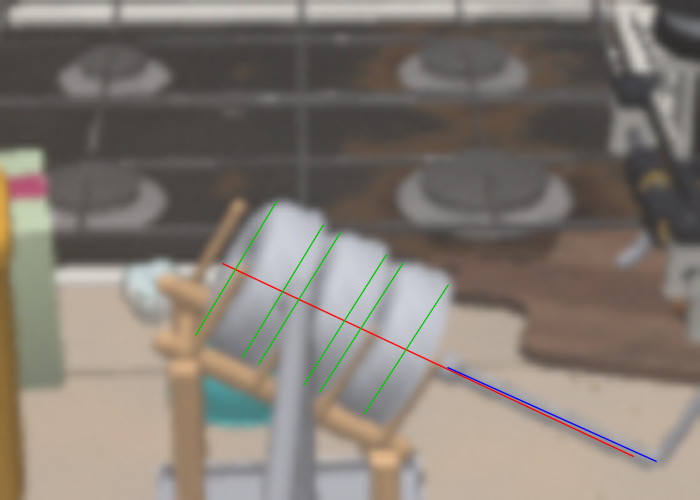

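Emit:
apply_moves:
  moves:
    - [-1,-0.006,0,-0.0028,0]
    - [-1,-0.006,0,-0.0033,0]
    - [-1,-0.006,0,-0.0034,0]
    - [-1,-0.006,0,-0.0034,0]
    - [-1,-0.006,0,-0.0034,0]
    - [-1,-0.006,0,-0.0034,0]
    - [-1,-0.006,0,-0.0034,0]
    - [-1,0,0,0,0]

```text
t: 14.98
eef_pos: [0.4421, -0.1994, 0.1328]
ee_rot: [-3.141, 0.002, -3.1]
force: [1.3, -0.8, -3.3]
width: 0.0136
```

```bash
python3 look.py o 310,190,410,265 240,130,380,230
```

```text
14.9833 [ 0.4421 -0.1994  0.1328] [-3.141e+00  2.000e-03 -3.100e+00] F [ 1.3 -0.8 -3.3] M [-0.06  0.06  0.02] 0.0136 [-0.02  0.13 -0.53  0.   -0.91 -1.51]
```

View pics/o_side.png

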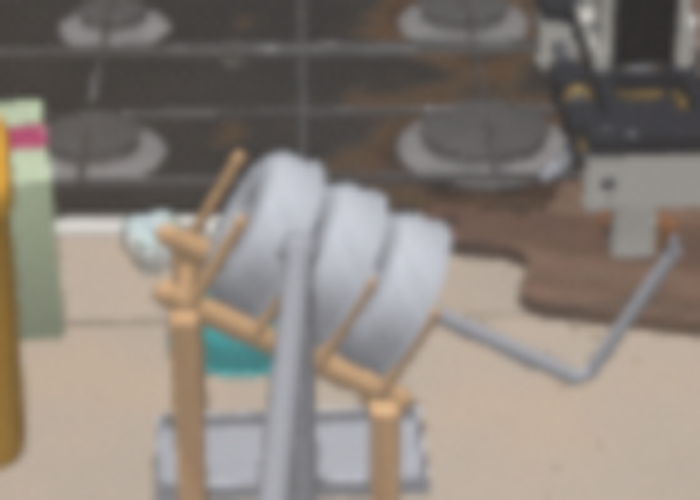

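Emit:
apply_moves:
  moves:
    - [-1,-0.006,0,-0.0034,0]
    - [-1,-0.006,0,-0.0034,0]
    - [-1,-0.006,0,-0.0034,0]
    - [-1,-0.006,0,-0.0034,0]
    - [-1,-0.006,0,-0.0035,0]
    - [-1,-0.006,0,-0.0035,0]
    - [-1,-0.006,0,-0.0035,0]
    - [-1,0,0,0,0]

```text
t: 15.75
eef_pos: [0.484, -0.1977, 0.157]
ee_rot: [-3.141, 0.001, -3.1]
force: [-0.4, 0.4, -2.4]
width: 0.0135
```

```bash
python3 look.py p 310,190,410,265 240,130,380,230
```

```text
15.75 [ 0.484  -0.1977  0.157 ] [-3.141e+00  1.000e-03 -3.100e+00] F [-0.4  0.4 -2.4] M [-0.06  0.06 -0.01] 0.0135 [-0.01  0.17 -0.42  0.   -0.98 -1.52]
```

View pics/p_side.png

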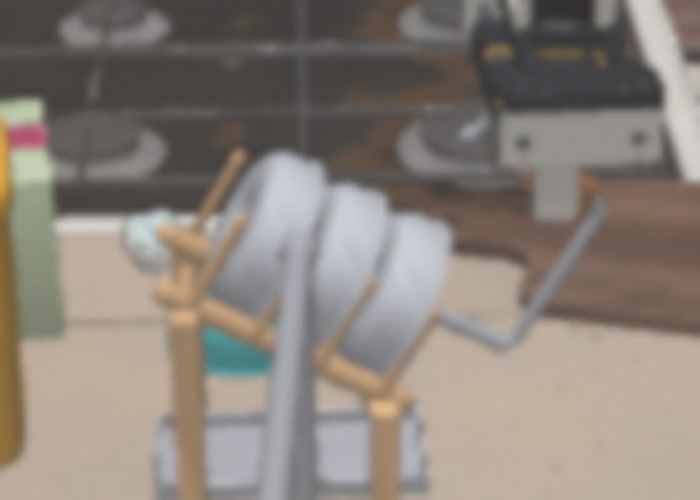

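View pics/p_scene.png

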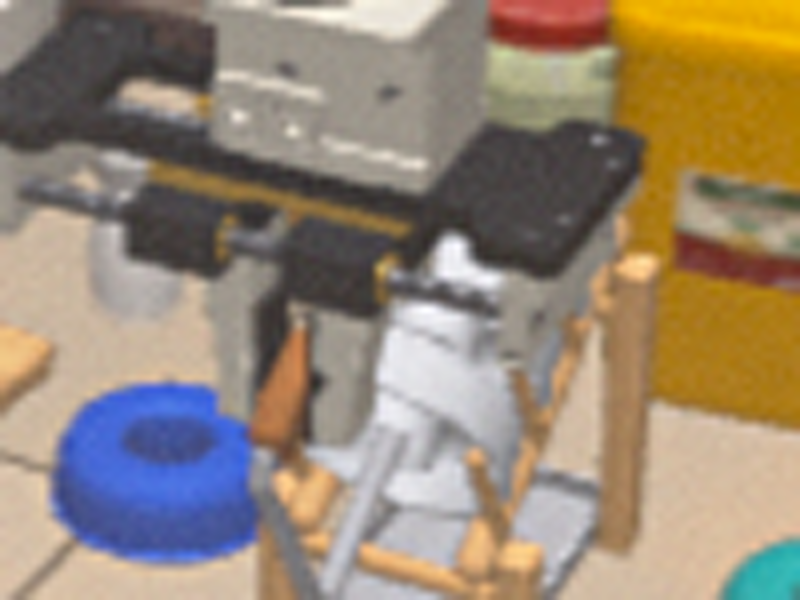

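Emit:
apply_moves:
  moves:
    - [-1,-0.006,0,-0.0035,0]
    - [-1,-0.006,0,-0.0035,0]
    - [-1,-0.006,0,-0.0035,0]
    - [-1,-0.006,0,-0.0035,0]
    - [-1,-0.006,0,-0.0035,0]
    - [-1,-0.006,0,-0.0036,0]
    - [-1,-0.007,0,-0.004,0]
    - [-1,0,0,0,0]

```text
t: 16.52
eef_pos: [0.5272, -0.1959, 0.1822]
ee_rot: [-3.141, 0.002, -3.1]
force: [0.8, -0.3, -2.3]
width: 0.0135
```

```bash
python3 look.py q 310,190,410,265 240,130,380,230
```

```text
16.5167 [ 0.5272 -0.1959  0.1822] [-3.141e+00  2.000e-03 -3.100e+00] F [ 0.8 -0.3 -2.3] M [-0.1  0.   0. ] 0.0135 [-0.01  0.21 -0.31  0.   -1.06 -1.52]
```

View pics/q_side.png

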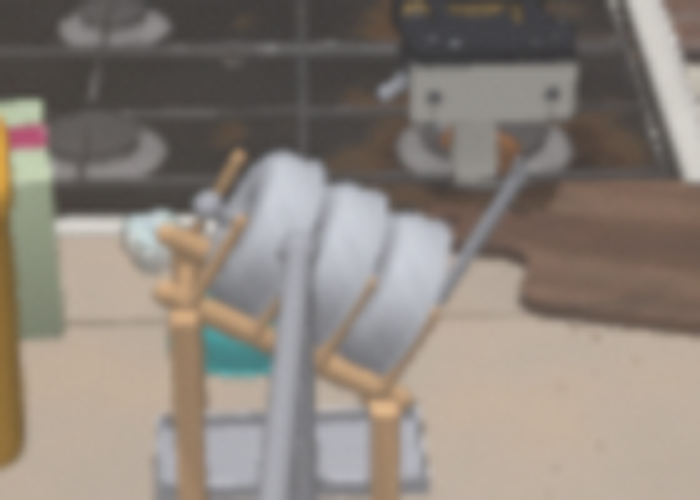

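View pics/q_scene.png

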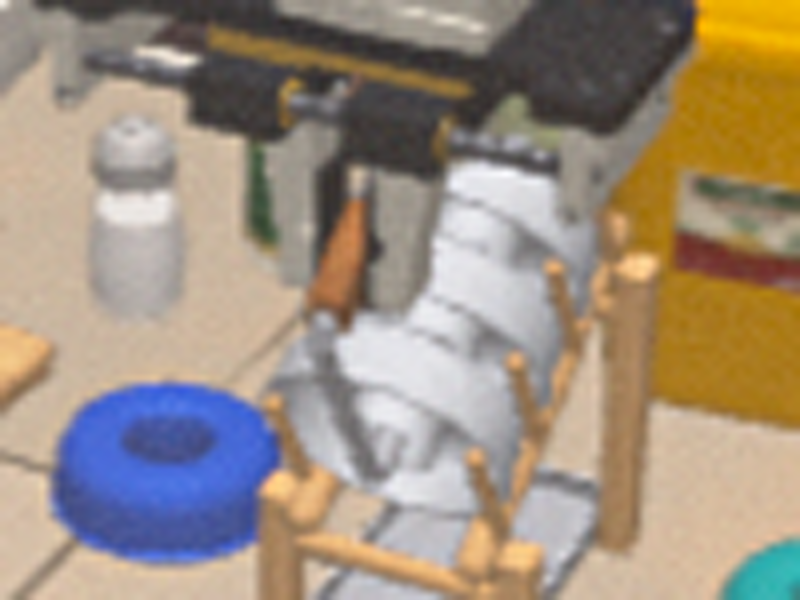

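Emit:
apply_moves:
  moves:
    - [-1,0.0015,0,-0.0026,0]
    - [-1,0.0015,0,-0.0026,0]
    - [-1,0.0015,0,-0.0026,0]
    - [-1,0.0015,0,-0.0026,0]
    - [-1,0.0015,0,-0.0026,0]
    - [-1,0.0015,0,-0.0026,0]
    - [-1,0.0015,0,-0.0026,0]
    - [-1,0.0015,0,-0.0026,0]
    - [-1,0.0015,0,-0.0026,0]
    - [-1,0.0015,0,-0.0026,0]
    - [-1,0,0,0,0]

```text
t: 17.53
eef_pos: [0.5101, -0.1965, 0.2079]
ee_rot: [-3.141, 0.0, -3.101]
force: [0.0, -0.4, -3.1]
width: 0.0134
```

```bash
python3 look.py r 310,190,410,265 240,110,380,210
```

```text
17.5333 [ 0.5101 -0.1965  0.2079] [-3.141  0.    -3.101] F [ 0.  -0.4 -3.1] M [-0.08  0.16 -0.03] 0.0134 [-0.01  0.16 -0.3   0.   -1.11 -1.52]
```

View pics/r_side.png

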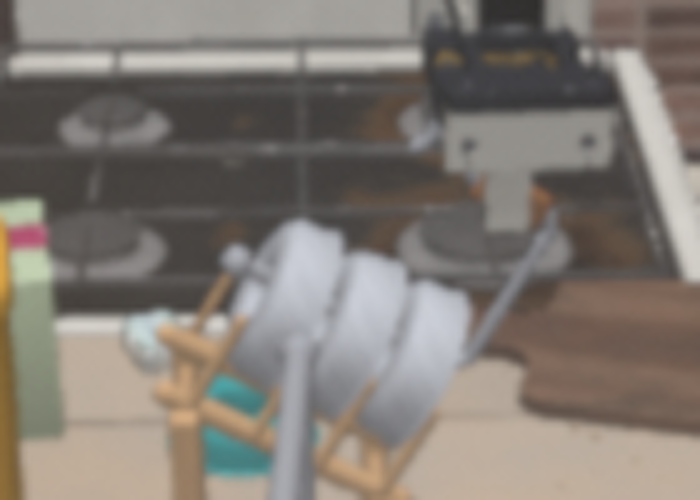

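Emit:
apply_moves:
  moves:
    - [-1,0.002,0,-0.0035,0]
    - [-1,0.0025,0,-0.0043,0]
    - [-1,0.0025,0,-0.0043,0]
    - [-1,0.0025,0,-0.0043,0]
    - [-1,0.0025,0,-0.0043,0]
    - [-1,0.0025,0,-0.0043,0]
    - [-1,0.0025,0,-0.0043,0]
    - [-1,0.0025,0,-0.0043,0]
    - [-1,0.0025,0,-0.0043,0]
    - [-1,0.0025,0,-0.0043,0]
    - [-1,0.0025,0,-0.0043,0]
    - [-1,0,0,0,0]

```text
t: 18.63
eef_pos: [0.4832, -0.1977, 0.2549]
ee_rot: [-3.141, 0.001, -3.101]
force: [0.3, -0.0, -4.9]
width: 0.0133
```

```bash
python3 look.py s 310,150,410,225 240,80,380,180
```

```text
18.6333 [ 0.4832 -0.1977  0.2549] [-3.141e+00  1.000e-03 -3.101e+00] F [ 0.3 -0.  -4.9] M [-0.07  0.28 -0.  ] 0.0133 [-0.01  0.09 -0.28  0.   -1.2  -1.52]
```

View pics/s_side.png

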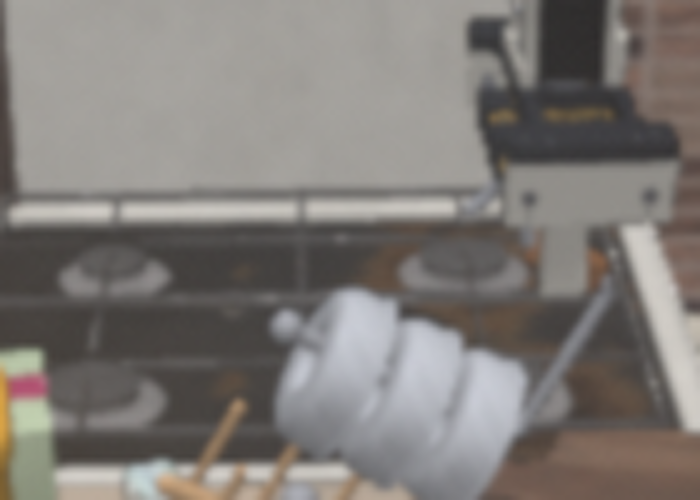

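Emit:
apply_moves:
  moves:
    - [-1,0,0,-0.01,0]
    - [-1,0,0,-0.02,0]
    - [-1,0,0,-0.02,0]
    - [-1,0,0,-0.02,0]
    - [-1,0.01,0,-0.01,0]
    - [-1,0.015,0,0,0]
    - [-1,0.015,0.004,0,0]
    - [-1,0.008,0.01,0,0]
    - [-1,0,0.02,0,0]
    - [-1,0,0.028,0,0]
    - [-1,0,0.028,0,0]
    - [-1,0,0.028,0,0]

```text
t: 19.73
eef_pos: [0.4287, -0.0806, 0.3329]
ee_rot: [3.141, -0.001, -3.102]
force: [2.0, -0.2, -4.8]
width: 0.0137
```

Emit:
apply_moves:
  moves:
    - [-1,-0.002,0.028,0,0]
    - [-1,-0.002,0.028,0,0]
    - [-1,-0.002,0.028,0,0]
    - [-1,-0.002,0.028,0,0]
    - [-1,-0.002,0.028,0,0.02]
    - [-1,0,0.028,0,0.02]
    - [-1,0,0.028,0,0.02]
    - [-1,0,0.028,0,0.02]
    - [-1,0,0.02,0,0.01]
    - [-1,0,0.01,0,0]
    - [-1,0,0,0,0]

```text
t: 20.65
eef_pos: [0.435, 0.1741, 0.3327]
ee_rot: [-3.141, -0.001, 3.095]
force: [0.3, 0.1, -4.2]
width: 0.0135
```

```bash
python3 look.py t 160,80,320,200 280,80,440,200
```

```text
20.65 [0.435  0.1741 0.3327] [-3.141e+00 -1.000e-03  3.095e+00] F [ 0.3  0.1 -4.2] M [0.19 0.28 0.06] 0.0135 [ 0.8  -0.04 -0.24 -0.   -1.38 -2.42]
```

View pics/t_side.png

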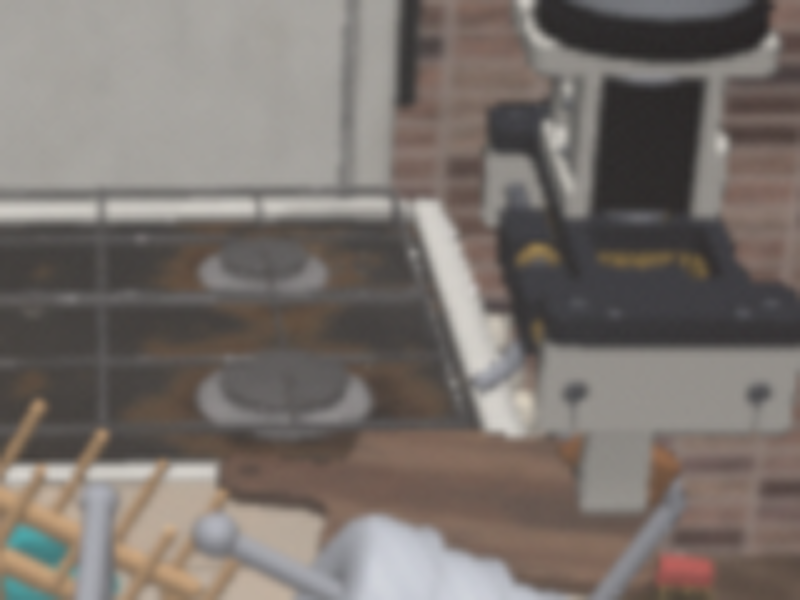

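View pics/t_scene.png

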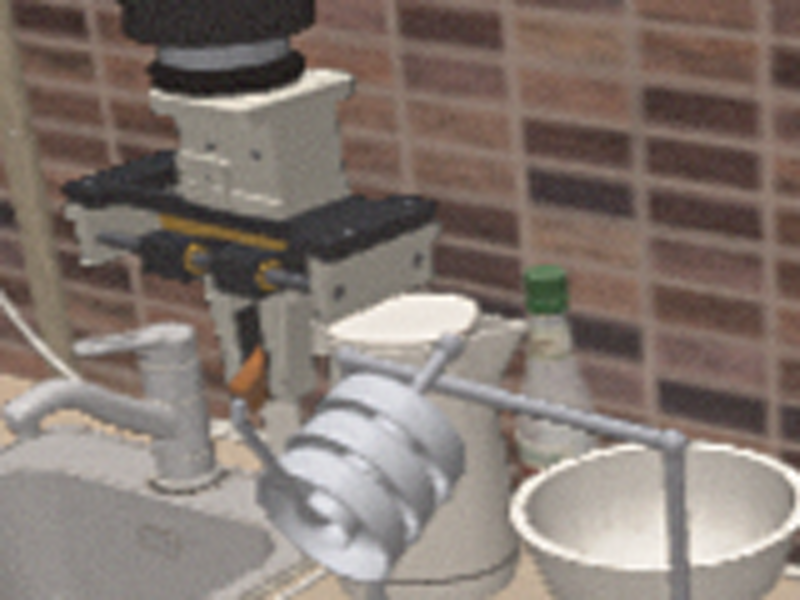

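```bash
cat > fit2.py <<'E'
import fithang as F
from fithang import *
def sdf2(P,q):
    H=tohang(P,q)
    return np.min([seg(H,V(32,-120),V(66,-120),.005),seg(H,V(-70,-34),V(-70,-70),.004),np.linalg.norm(H-V(66,-120),axis=1)-.0085],0)
F.sdf=sdf2
def run(t0):
    fs={n:np.load(f"L_{n}.npy",allow_pickle=True).item() for n in ("scene","side")}
    s=arm.get_state(); tcp=s["eef_pos"]; w=s["ee_rot"][2]; w=w-np.pi if w>0 else w+np.pi
    o=F.fit(fs,guess(tcp,np.radians(t0),w,dz=.0165),.02)
    for n,q in o.items(): print(n,"tip-tcp",(toworld((66,0,-120),q)-tcp).round(4),"tcp in H mm",(tohang(tcp[None],q)*1e3).round(1),"hook origin",toworld((0,0,0),q).round(4))
    q=o["side"]
    for n,f in fs.items():
        P,u,v=pts(f); H=tohang(P,q); hsv=cv2.cvtColor(f["color"],cv2.COLOR_RGB2HSV)[v,u]
        m=(abs(H[:,1])<.05)&(H[:,0]>-.06)&(H[:,0]<.08)&(H[:,2]>-.18)&(H[:,2]<-.05)&(hsv[:,1]<60)
        print(n,"mould pts H x range",np.percentile(H[m][:,0],[1,99]).round(3),"z max",np.percentile(H[m][:,2],[50,99]).round(3))
    return o
if __name__=="__main__":
    import sys; o=run(float(sys.argv[1])); np.save("q.npy",o["side"])
E
python3 fit2.py 27;  python3 - <<'E'
from over import *
overlay(np.load("q.npy"),"u",{"scene":(190,110,290,200),"side":(290,130,430,230)})
E
```

```text
scene 121 [0.5092 0.1696 0.2828] tilt 24.92 yaw -1.61 med 0.0015
side 313 [0.5134 0.1691 0.2835] tilt 25.99 yaw -4.45 med 0.001
all 423 [0.5121 0.1678 0.2824] tilt 26.74 yaw -2.49 med 0.0012
scene tip-tcp [ 0.1339 -0.0043 -0.0225] tcp in H mm [[-46.    0.6 -43.1]] hook origin [0.4586 0.1711 0.3917]
side tip-tcp [ 0.1374 -0.0078 -0.0207] tcp in H mm [[-48.6  -2.9 -41.1]] hook origin [0.461  0.1732 0.3914]
all tip-tcp [ 0.1358 -0.007  -0.0211] tcp in H mm [[-46.    1.1 -40. ]] hook origin [0.4582 0.1702 0.3896]
scene mould pts H x range [-0.06   0.063] z max [-0.116 -0.088]
side mould pts H x range [-0.059  0.07 ] z max [-0.117 -0.088]
```

View pics/u_side.png

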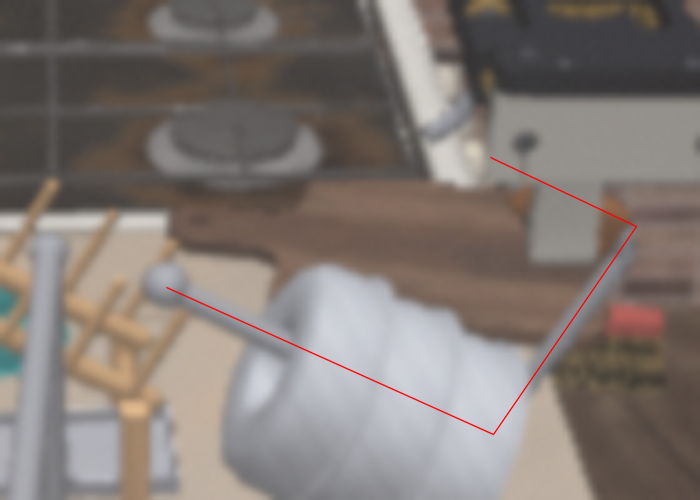

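Emit:
apply_moves:
  moves:
    - [-1,-0.003,0.004,0.012,0.006]
    - [-1,-0.003,0.004,0.022,0]
    - [-1,-0.003,0.004,0.025,0]
    - [-1,-0.003,0,0.025,0]
    - [-1,0,0,0.022,0]
    - [-1,0,0,0.012,0]
    - [-1,0,0,0.006,0]
    - [-1,0,0,0,0]
    - [-1,0,0,0,0]

```text
t: 21.5
eef_pos: [0.4489, 0.1835, 0.2105]
ee_rot: [3.141, 0.001, 3.086]
force: [0.5, 1.2, -4.2]
width: 0.0136
```

```bash
python3 look.py v 160,120,320,240 260,120,420,240; python3 fit2.py 28
```

```text
21.5 [0.4489 0.1835 0.2105] [3.141e+00 1.000e-03 3.086e+00] F [ 0.5  1.2 -4.2] M [0.01 0.21 0.01] 0.0136 [ 0.79  0.05 -0.42  0.   -1.1  -2.42]
scene 110 [0.5226 0.1774 0.1605] tilt 24.18 yaw -2.52 med 0.0014
side 263 [0.5278 0.1781 0.1604] tilt 28.02 yaw -3.06 med 0.0009
all 364 [0.5266 0.178  0.1603] tilt 27.3 yaw -2.91 med 0.0011
scene tip-tcp [ 0.1335 -0.0094 -0.0236] tcp in H mm [[-46.3   3.5 -43.7]] hook origin [0.4734 0.1795 0.2699]
side tip-tcp [ 0.1367 -0.0091 -0.0197] tcp in H mm [[-45.7   1.8 -38.3]] hook origin [0.4715 0.1811 0.2663]
all tip-tcp [ 0.136  -0.0091 -0.0205] tcp in H mm [[-45.7   2.2 -39.3]] hook origin [0.4717 0.1808 0.2669]
scene mould pts H x range [-0.06   0.065] z max [-0.11  -0.086]
side mould pts H x range [-0.059  0.07 ] z max [-0.113 -0.086]
```

View pics/v_side.png

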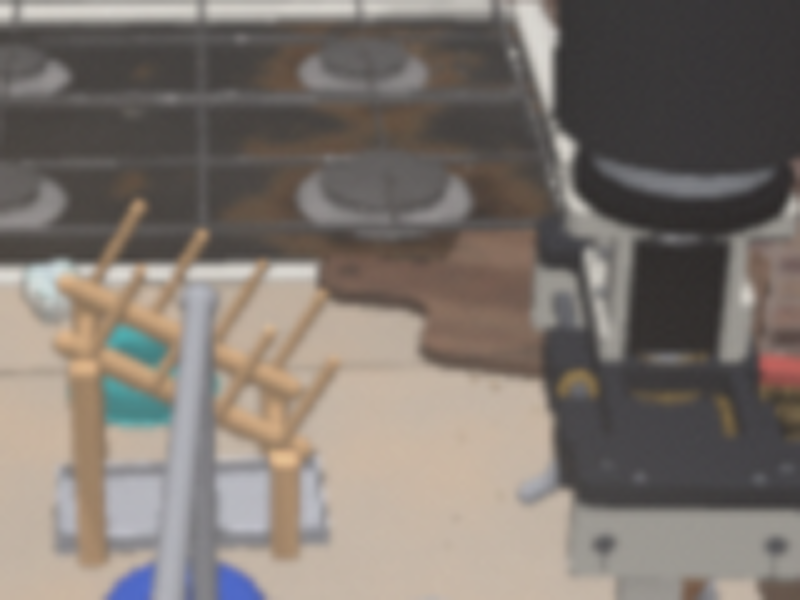

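Emit:
apply_moves:
  moves:
    - [-1,-0.01,0,0.0006,0]
    - [-1,-0.012,0,0.0006,0]
    - [-1,-0.012,0,0.0006,0]
    - [-1,-0.009,0,0.0006,0]
    - [-1,-0.0105,0,-0.0056,0]
    - [-1,-0.0105,0,-0.0056,0]
    - [-1,-0.0105,0,-0.0056,0]
    - [-1,-0.0105,0,-0.0056,0]
    - [-1,-0.0105,0,-0.0057,0]
    - [-1,-0.0105,0,-0.0057,0]
    - [-1,-0.01,0,-0.0057,0]
    - [-1,-0.0095,0,-0.0055,0]

```text
t: 22.6
eef_pos: [0.5754, 0.1767, 0.252]
ee_rot: [-3.141, -0.001, 3.086]
force: [-0.0, -1.1, -4.7]
width: 0.0138
```

Emit:
apply_moves:
  moves:
    - [-1,0,0,0,0]
    - [-1,0,0,0,0]

```text
t: 22.77
eef_pos: [0.5747, 0.1768, 0.2516]
ee_rot: [-3.141, -0.001, 3.085]
force: [-0.0, -0.3, -4.5]
width: 0.0137
```

```bash
python3 look.py w 200,110,300,185 230,100,370,200;python3 fit2.py 28
```

```text
22.7667 [0.5747 0.1768 0.2516] [-3.141e+00 -1.000e-03  3.085e+00] F [-0.  -0.3 -4.5] M [-0.01  0.36  0.06] 0.0137 [ 0.62  0.22 -0.12 -0.   -1.23 -2.25]
scene 78 [0.6495 0.1709 0.2012] tilt 25.45 yaw -2.48 med 0.0013
side 292 [0.6521 0.1722 0.202 ] tilt 25.76 yaw -5.02 med 0.0011
all 363 [0.6508 0.1709 0.2008] tilt 26.39 yaw -3.12 med 0.0011
scene tip-tcp [ 0.1354 -0.0084 -0.0219] tcp in H mm [[-47.    2.5 -41.9]] hook origin [0.598  0.1732 0.3095]
side tip-tcp [ 0.1377 -0.0097 -0.0208] tcp in H mm [[-49.2  -2.4 -41.3]] hook origin [0.6001 0.1768 0.31  ]
all tip-tcp [ 0.1362 -0.0091 -0.0213] tcp in H mm [[-46.8   1.6 -40.3]] hook origin [0.5975 0.1738 0.3083]
scene mould pts H x range [-0.06   0.065] z max [-0.115 -0.051]
side mould pts H x range [-0.059  0.07 ] z max [-0.112 -0.051]
```

View pics/w_side.png

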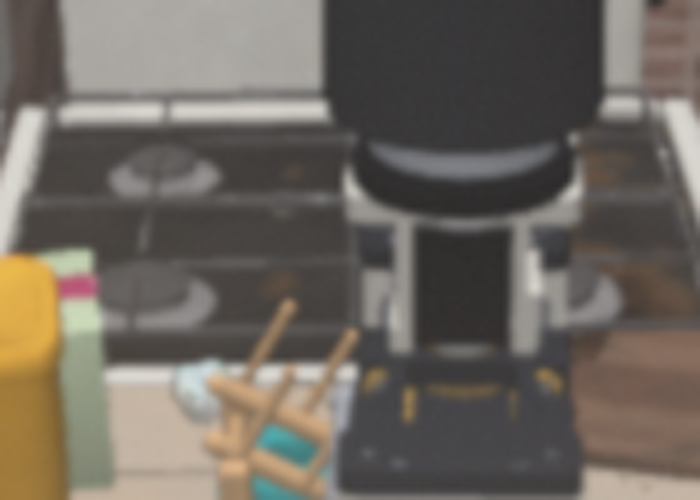

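View pics/w_scene.png

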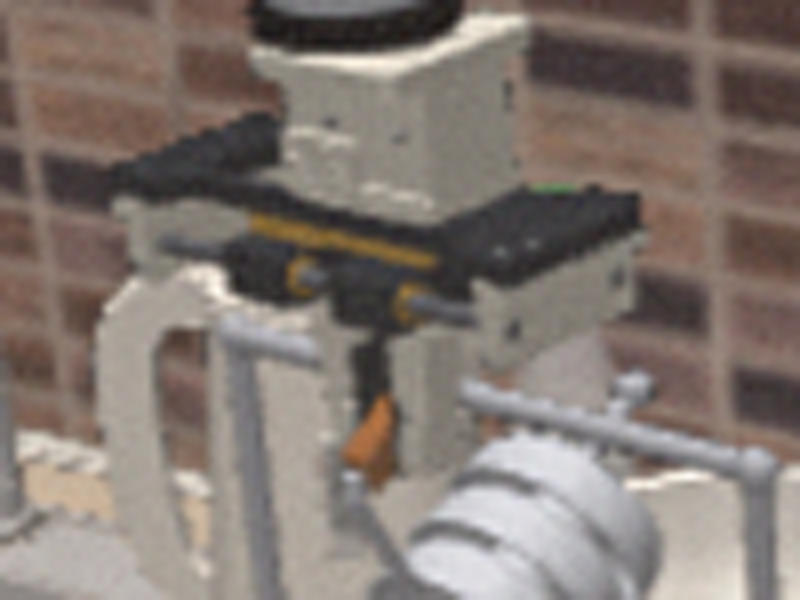

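```bash
python3 - <<'E'
from h import *
f=np.load("L_side.npy",allow_pickle=True).item(); crop(f,(250,180,350,255),"w2.png",8)
f=eyes.grab_frame("wrist"); cv2.imwrite("pics/w3.png",f["color"][:,:,::-1])
E
```

```text
(no output)
```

View pics/w2.png

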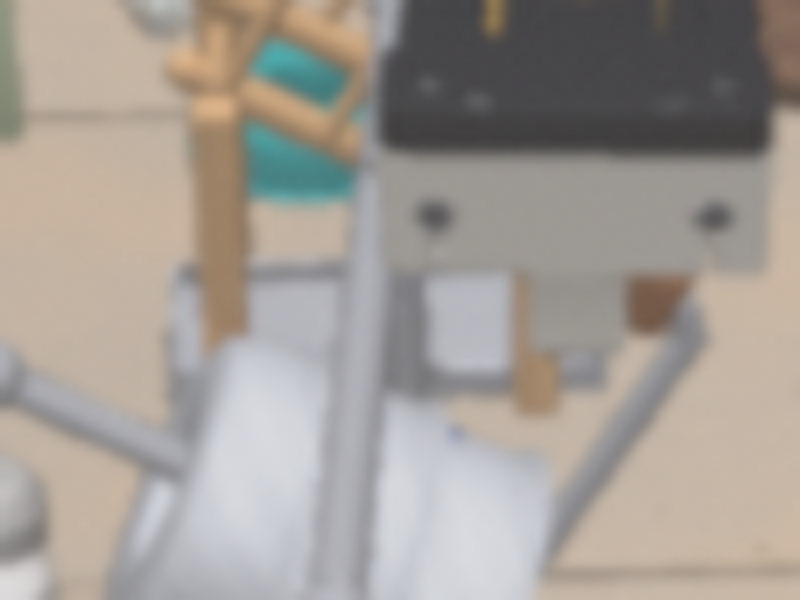

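View pics/w3.png

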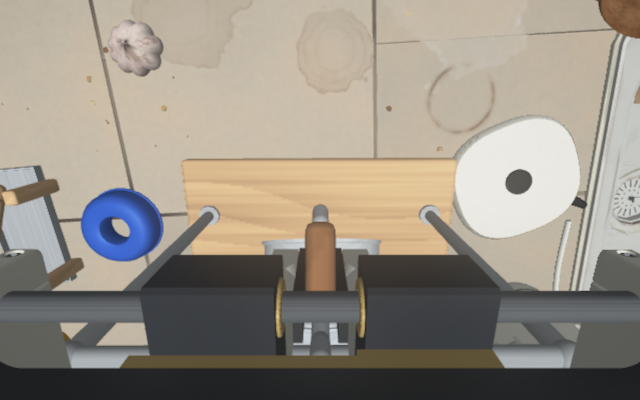

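Emit:
apply_moves:
  moves:
    - [-1,-0.0024,0,0.003,0]
    - [-1,-0.0019,0,0.0034,0]
    - [-1,-0.0019,0,0.0035,0]
    - [-1,-0.0019,0,0.0035,0]
    - [-1,-0.0014,0,0.0026,0]
    - [-1,-0.0014,0,0.0026,0]
    - [-1,-0.0014,0,0.0026,0]
    - [-1,0,0,0,0]

```text
t: 23.58
eef_pos: [0.5862, 0.1763, 0.2304]
ee_rot: [-3.141, -0.001, 3.086]
force: [0.5, -0.7, -4.7]
width: 0.0138
```

Emit:
apply_moves:
  moves:
    - [-1,-0.0012,0,0.002,0]
    - [-1,-0.0012,0,0.002,0]
    - [-1,-0.0012,0,0.002,0]
    - [-1,-0.0012,0,0.002,0]
    - [-1,0,0,0,0]

```text
t: 24.0
eef_pos: [0.591, 0.176, 0.2226]
ee_rot: [-3.141, -0.001, 3.086]
force: [0.1, -1.2, -4.6]
width: 0.0135
```

```bash
python3 look.py x 210,130,310,205 250,180,350,255;python3 fit2.py 28
```

```text
24.0 [0.591  0.176  0.2226] [-3.141e+00 -1.000e-03  3.086e+00] F [ 0.1 -1.2 -4.6] M [0.02 0.23 0.  ] 0.0135 [ 0.61  0.27 -0.13 -0.   -1.18 -2.23]
scene 69 [0.6637 0.1696 0.1716] tilt 24.2 yaw -1.97 med 0.0016
side 276 [0.6692 0.1718 0.173 ] tilt 26.22 yaw -4.89 med 0.0011
all 341 [0.6681 0.1703 0.1719] tilt 26.89 yaw -2.99 med 0.0012
scene tip-tcp [ 0.1329 -0.0086 -0.0244] tcp in H mm [[-45.4   4.  -43.1]] hook origin [0.6146 0.1713 0.281 ]
side tip-tcp [ 0.1372 -0.0094 -0.0209] tcp in H mm [[-48.1  -2.4 -40.5]] hook origin [0.6163 0.1763 0.2806]
all tip-tcp [ 0.1359 -0.0089 -0.0213] tcp in H mm [[-45.8   1.8 -39.4]] hook origin [0.6139 0.1731 0.2789]
scene mould pts H x range [-0.059  0.048] z max [-0.115 -0.087]
side mould pts H x range [-0.059  0.07 ] z max [-0.113 -0.087]
```

View pics/x_side.png

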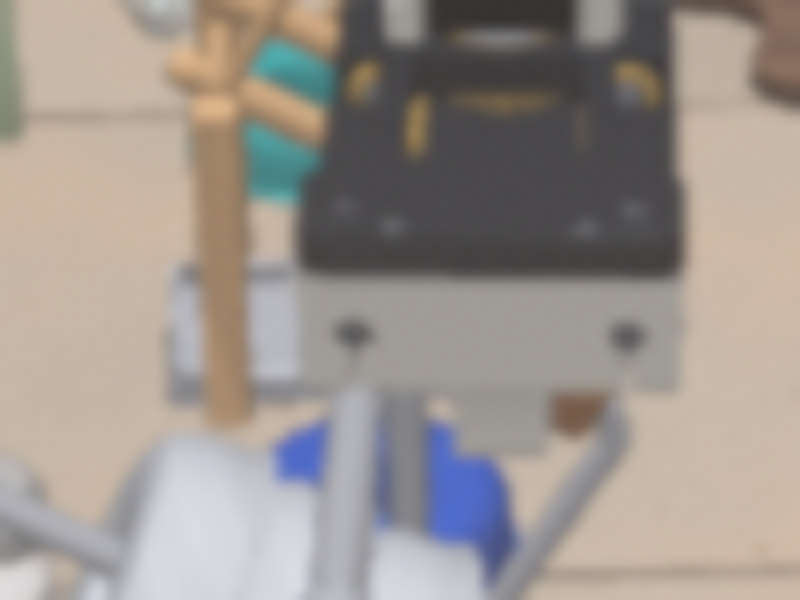

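View pics/x_scene.png

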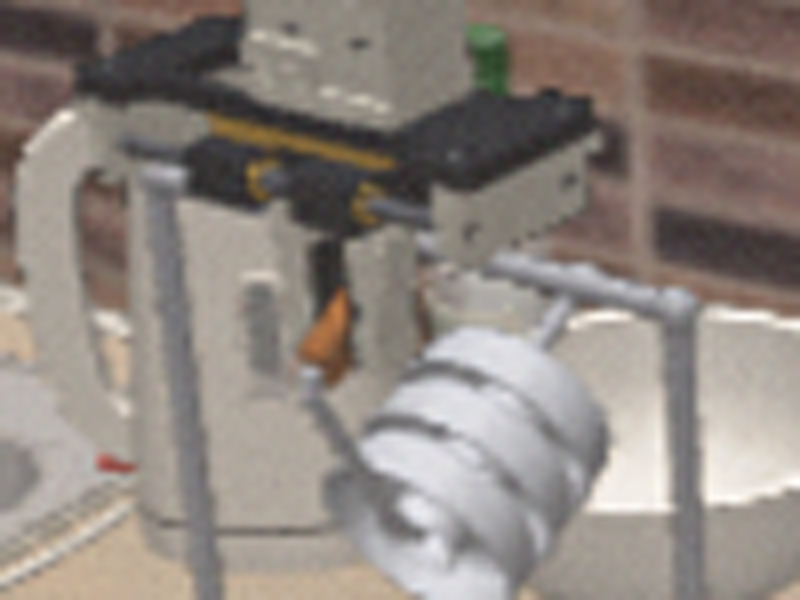

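Emit:
apply_moves:
  moves:
    - [-1,-0.001,0,0.0017,0]
    - [-1,-0.001,0,0.0017,0]
    - [-1,-0.001,0,0.0017,0]
    - [-1,-0.001,0,0.0017,0]
    - [-1,-0.001,0,0.0017,0]
    - [-1,-0.001,0,0.0017,0]
    - [-1,0,0,0,0]

```text
t: 24.68
eef_pos: [0.597, 0.1757, 0.2124]
ee_rot: [-3.141, -0.001, 3.086]
force: [-0.2, -0.5, -4.3]
width: 0.0137
```

Emit:
apply_moves:
  moves:
    - [-1,-0.0005,0,0.001,0]
    - [-1,-0.0005,0,0.001,0]
    - [-1,-0.0005,0,0.001,0]
    - [-1,0,0,0,0]

```text
t: 25.02
eef_pos: [0.5985, 0.1757, 0.2097]
ee_rot: [-3.141, -0.0, 3.086]
force: [0.3, 0.0, -5.0]
width: 0.0137
```

Emit:
apply_moves:
  moves:
    - [-1,-0.0005,0,0.001,0]
    - [-1,-0.0005,0,0.001,0]
    - [-1,0,0,0,0]

```text
t: 25.27
eef_pos: [0.5999, 0.1757, 0.2084]
ee_rot: [3.141, 0.001, 3.087]
force: [-0.6, -0.9, -1.7]
width: 0.0136
```

Emit:
apply_moves:
  moves:
    - [-1,0,0,0,0]
    - [-1,0,0,0,0]
    - [-1,0.0013,0,-0.0008,0]
    - [-1,0.0013,0,-0.0008,0]
    - [-1,0.0013,0,-0.0008,0]
    - [-1,0.0013,0,-0.0009,0]
    - [-1,0.0012,0,-0.0009,0]
    - [-1,0,0,0,0]
  newtons: 15

```text
t: 25.93
eef_pos: [0.5934, 0.1762, 0.2129]
ee_rot: [3.141, 0.001, 3.087]
force: [3.6, 0.0, 0.6]
width: 0.014
```

```bash
python3 look.py y 210,130,310,205 230,170,370,270;python3 fit2.py 20
```

```text
25.9333 [0.5934 0.1762 0.2129] [3.141e+00 1.000e-03 3.087e+00] F [3.6 0.  0.6] M [ 0.05 -0.77  0.01] 0.014 [ 0.6   0.28 -0.14  0.   -1.15 -2.23]
scene 80 [0.6546 0.1716 0.1505] tilt 15.88 yaw -2.24 med 0.0014
side 258 [0.661  0.1726 0.1496] tilt 18.76 yaw -5.23 med 0.001
all 333 [0.6599 0.171  0.1493] tilt 18.86 yaw -3.12 med 0.001
scene tip-tcp [ 0.1246 -0.0071 -0.0442] tcp in H mm [[-41.9   2.2 -43.3]] hook origin [0.6218 0.1728 0.266 ]
side tip-tcp [ 0.1297 -0.0092 -0.042 ] tcp in H mm [[-43.6  -2.6 -38.4]] hook origin [0.6225 0.1761 0.2632]
all tip-tcp [ 0.1288 -0.0085 -0.0422] tcp in H mm [[-42.5   1.5 -38.4]] hook origin [0.6212 0.1732 0.2629]
scene mould pts H x range [-0.059  0.062] z max [-0.116 -0.085]
side mould pts H x range [-0.059  0.07 ] z max [-0.109 -0.085]
```

View pics/y_side.png

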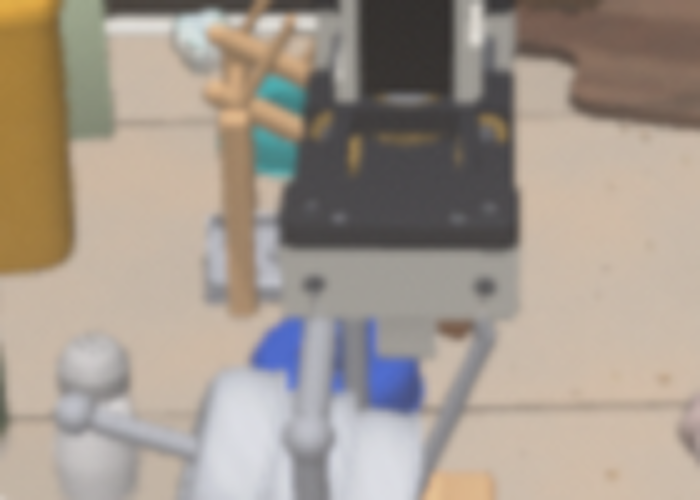

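View pics/y_scene.png

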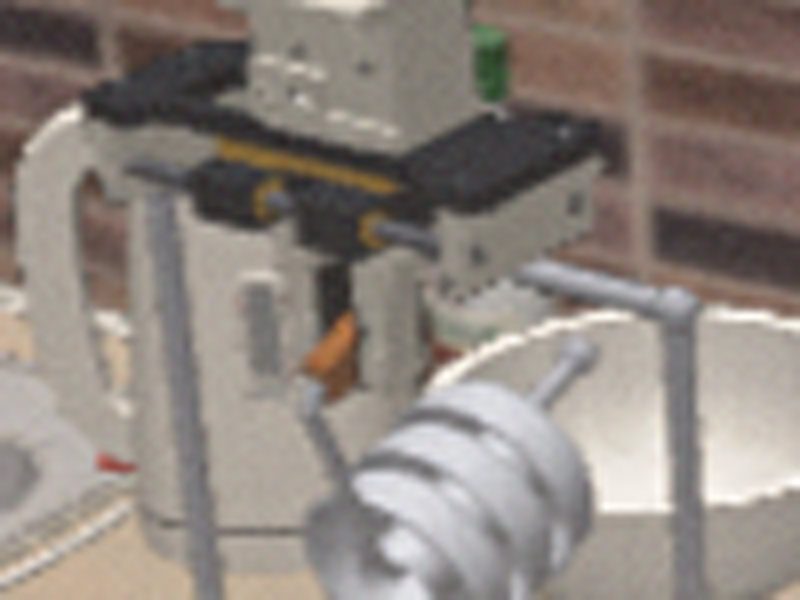

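Emit:
apply_moves:
  moves:
    - [-1,0.0008,0,-0.0009,0]
    - [-1,0.0008,0,-0.0009,0]
    - [-1,0.0008,0,-0.0009,0]
    - [-1,0.0008,0,-0.0009,0]
    - [-1,0.0008,0,-0.0009,0]
    - [-1,0,0,0,0]
  newtons: 10

```text
t: 26.53
eef_pos: [0.589, 0.1763, 0.2169]
ee_rot: [3.141, 0.0, 3.087]
force: [3.3, 0.3, 1.5]
width: 0.014
```

```bash
python3 look.py z 210,130,310,205 230,170,370,270;python3 fit2.py 12
```

```text
26.5333 [0.589  0.1763 0.2169] [3.141 0.    3.087] F [3.3 0.3 1.5] M [ 0.23 -0.99  0.03] 0.014 [ 0.61  0.27 -0.14 -0.   -1.16 -2.23]
scene 85 [0.6419 0.1712 0.1485] tilt 8.88 yaw -2.8 med 0.0015
side 255 [0.6471 0.1715 0.1461] tilt 12.78 yaw -3.24 med 0.0009
all 339 [0.6457 0.1716 0.1466] tilt 11.89 yaw -3.19 med 0.0011
scene tip-tcp [ 0.1179 -0.0083 -0.0581] tcp in H mm [[-41.8   2.5 -44.4]] hook origin [0.6234 0.1721 0.2671]
side tip-tcp [ 0.1223 -0.0085 -0.0561] tcp in H mm [[-41.1   1.5 -38.1]] hook origin [0.6206 0.173  0.2631]
all tip-tcp [ 0.1211 -0.0083 -0.0566] tcp in H mm [[-41.1   1.6 -39.6]] hook origin [0.621 0.173 0.264]
scene mould pts H x range [-0.059  0.062] z max [-0.117 -0.085]
side mould pts H x range [-0.059  0.07 ] z max [-0.107 -0.085]
```

Emit:
apply_moves:
  moves:
    - [-1,0,0,-0.0008,0]
    - [-1,0.0005,0,-0.0008,0]
    - [-1,0.0005,0,-0.0008,0]
    - [-1,0,0,0,0]
    - [-1,0,0,0,0]
  newtons: 4

```text
t: 27.05
eef_pos: [0.5875, 0.1761, 0.2187]
ee_rot: [-3.141, -0.001, 3.086]
force: [-0.6, 0.0, 0.3]
width: 0.0141
```

```bash
python3 look.py z 210,130,310,205 230,170,370,270;python3 fit2.py 9
```

```text
27.05 [0.5875 0.1761 0.2187] [-3.141e+00 -1.000e-03  3.086e+00] F [-0.6  0.   0.3] M [-0.    0.19  0.02] 0.0141 [ 0.61  0.26 -0.14 -0.   -1.17 -2.23]
scene 83 [0.632  0.1721 0.146 ] tilt 2.56 yaw -2.4 med 0.0018
side 244 [0.6396 0.1715 0.1416] tilt 9.38 yaw -3.58 med 0.001
all 326 [0.6377 0.1715 0.1426] tilt 8.03 yaw -3.54 med 0.0011
scene tip-tcp [ 0.1103 -0.0067 -0.0698] tcp in H mm [[-41.3   2.1 -45.4]] hook origin [0.6266 0.1724 0.2659]
side tip-tcp [ 0.117  -0.0087 -0.0663] tcp in H mm [[-39.    1.4 -35.5]] hook origin [0.6201 0.1727 0.26  ]
all tip-tcp [ 0.1154 -0.0086 -0.0669] tcp in H mm [[-39.3   1.4 -37.6]] hook origin [0.621  0.1726 0.2614]
scene mould pts H x range [-0.059  0.06 ] z max [-0.116 -0.083]
side mould pts H x range [-0.059  0.07 ] z max [-0.104 -0.082]
```

View pics/z_side.png

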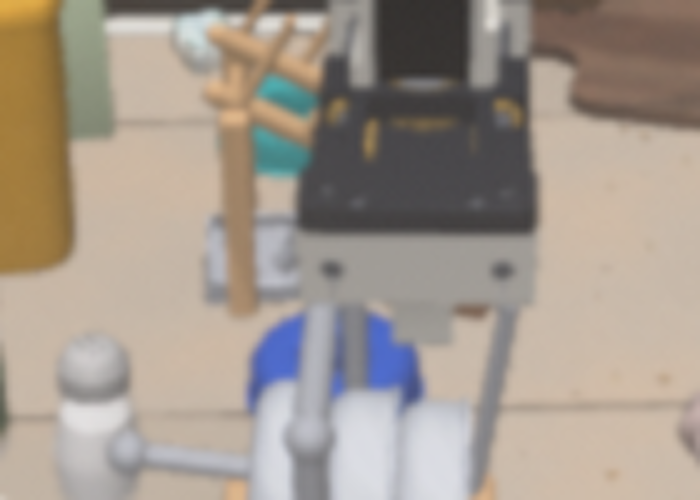

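Emit:
apply_moves:
  moves:
    - [-0.66,0,0,0,0]
    - [-0.6,0,0,0,0]
    - [-0.55,0,0,0,0]
    - [-0.5,0,0,0,0]
    - [-0.3,0,0,0,0]
    - [-0.1,0,0,0,0]
    - [0.1,0,0,0,0]
    - [0.3,0,0,0,0]
    - [0.3,0,0,0,0]
    - [0.3,0,0,0,0]
    - [0.3,0,0,0,0]

```text
t: 28.07
eef_pos: [0.5881, 0.1763, 0.2191]
ee_rot: [3.142, 0.0, 3.086]
force: [-0.5, 0.2, -0.5]
width: 0.0563
```

```bash
python3 look.py za 210,130,310,205 230,170,370,270;python3 fit2.py 9|grep -v mould
```

```text
28.0667 [0.5881 0.1763 0.2191] [3.142 0.    3.086] F [-0.5  0.2 -0.5] M [-0.02 -0.03  0.  ] 0.0563 [ 0.61  0.26 -0.14 -0.   -1.17 -2.23]
scene 84 [0.634  0.1719 0.1451] tilt 4.44 yaw -2.81 med 0.0021
side 249 [0.6397 0.1718 0.1428] tilt 9.14 yaw -3.39 med 0.0009
all 328 [0.6385 0.1719 0.1435] tilt 8.16 yaw -3.24 med 0.0011
scene tip-tcp [ 0.1116 -0.0076 -0.0689] tcp in H mm [[-40.2   2.1 -42.7]] hook origin [0.6247 0.1724 0.2648]
side tip-tcp [ 0.1166 -0.0083 -0.0658] tcp in H mm [[-39.    1.4 -36.5]] hook origin [0.6206 0.173  0.2613]
all tip-tcp [ 0.1156 -0.0081 -0.0663] tcp in H mm [[-39.3   1.6 -38. ]] hook origin [0.6215 0.1729 0.2623]
```

View pics/za_side.png

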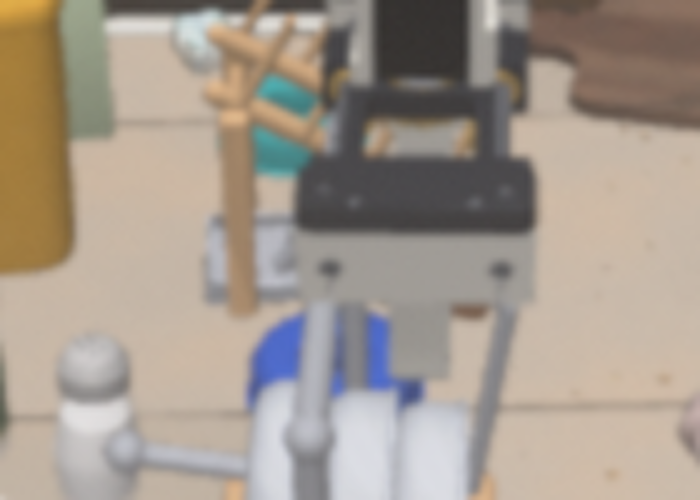

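View pics/za_scene.png

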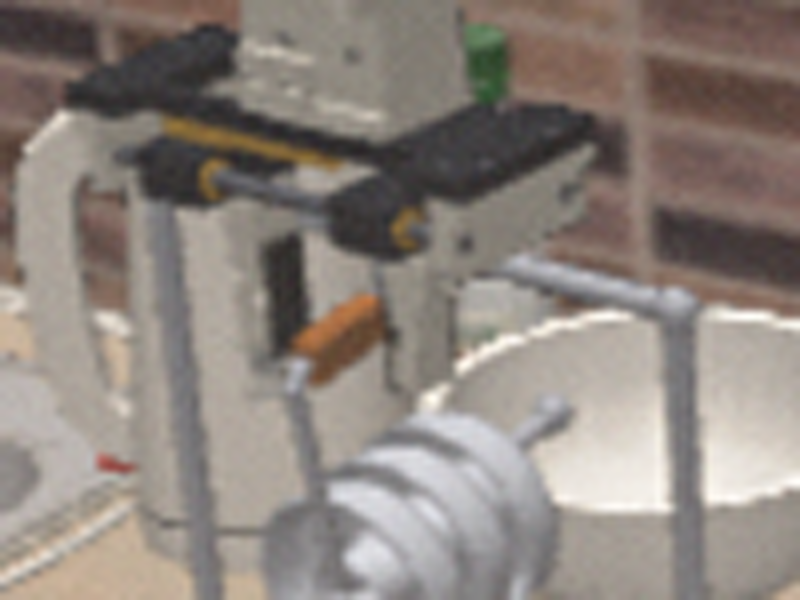

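Released and hanging still. Retract straight up.

Emit:
apply_moves:
  moves:
    - [0.3,0,0,-0.006,0]
    - [0.3,0,0,-0.015,0]
    - [0.3,0,0,-0.025,0]
    - [0.3,0,0,-0.03,0]
    - [0.3,0,0,-0.03,0]
    - [0.3,0,0,-0.03,0]
    - [0.3,0.02,0,-0.02,0]
    - [0.3,0.03,0,0,0]
    - [0.3,0.03,0,0,0]
    - [0.3,0,0,0,0]
    - [0.3,0,0,0,0]

```text
t: 29.08
eef_pos: [0.5072, 0.1807, 0.3768]
ee_rot: [3.14, 0.002, 3.088]
force: [0.7, 0.4, 0.1]
width: 0.0573
```

Emit:
apply_moves:
  moves:
    - [0.3,0,0,0,0]
    - [0.3,0,0,0,0]
    - [0.3,0,0,0,0]
    - [0.3,0,0,0,0]
    - [0.3,0,0,0,0]
    - [0.3,0,0,0,0]
    - [0.3,0,0,0,0]
    - [0.3,0,0,0,0]
    - [0.3,0,0,0,0]
    - [0.3,0,0,0,0]
    - [0.3,0,0,0,0]
    - [0.3,0,0,0,0]

```text
t: 30.08
eef_pos: [0.5082, 0.1807, 0.3751]
ee_rot: [3.142, 0.0, 3.086]
force: [0.8, -0.4, -0.1]
width: 0.0569
```

```bash
python3 look.py zb 210,130,370,250 190,130,390,280;python3 - <<'E'
import time
from h import *
import fithang
from fit2 import *
fs={n:np.load(f"L_{n}.npy",allow_pickle=True).item() for n in ("scene","side")}
q=np.load("q.npy"); F.fit(fs,q)
fs={n:eyes.grab_frame(n) for n in ("scene","side")}
F.fit(fs,q)
for l in ("salt_shaker","garlic"):
    o=outline_of(l,fs["scene"])[0]; P,_,_=pts(fs["scene"],o["region"]); print(l,o["extent"],np.median(P,0).round(3))
E
```

```text
30.0833 [0.5082 0.1807 0.3751] [3.142 0.    3.086] F [ 0.8 -0.4 -0.1] M [-0.05 -0.07  0.  ] 0.0569 [ 0.71  0.07 -0.03 -0.   -1.47 -2.33]
scene 81 [0.6341 0.1723 0.1446] tilt 4.64 yaw -1.77 med 0.0017
side 265 [0.6385 0.1738 0.1457] tilt 5.64 yaw -5.37 med 0.0012
all 340 [0.6372 0.172  0.1445] tilt 6.6 yaw -3.06 med 0.0011
scene 84 [0.6339 0.1724 0.1465] tilt 4.31 yaw -2.34 med 0.0015
side 267 [0.6385 0.1737 0.1459] tilt 5.3 yaw -5.19 med 0.0011
all 338 [0.6374 0.1721 0.1443] tilt 6.93 yaw -3.11 med 0.0011
salt_shaker [246.4, 157.0, 280.2, 204.5] [0.579 0.171 0.23 ]
garlic [266.3, 267.0, 286.3, 280.8] [ 0.42  -0.017  0.031]
```

View pics/zb_side.png

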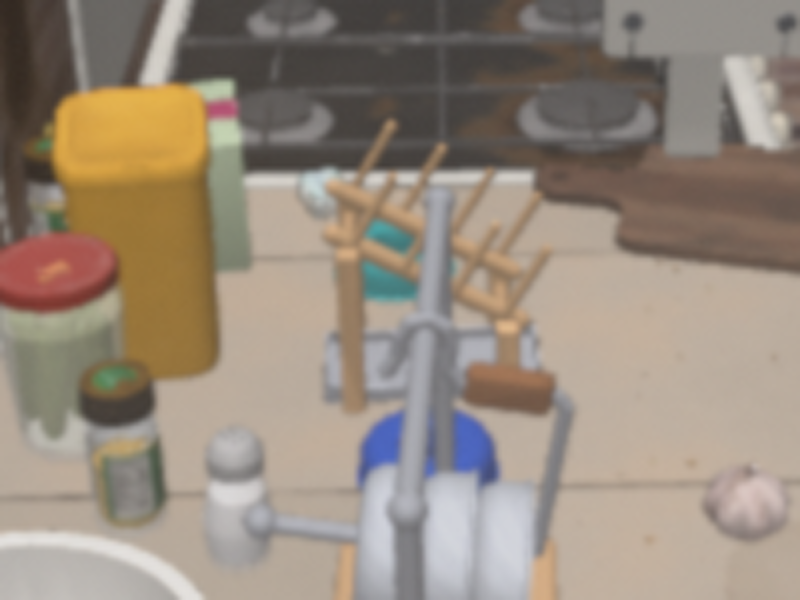

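View pics/zb_scene.png

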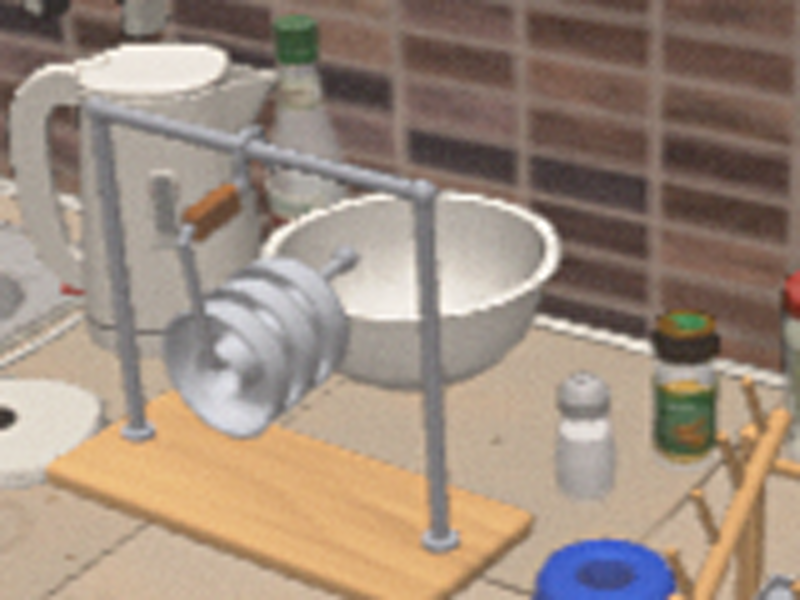

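```bash
python3 -c "
from station import job
print(job.job_done())"
```

```text
the job is handed in; nothing more can be done
None
```

The loaded hanger is back on the rail by its hook with all three ring moulds on its arm. The job is handed in, and the clock stood at about 30 s of the 72 s allowed.

**What I did:** I tilted the hanger tip-up by turning it about the rail bar, then took it off. I trimmed the tilt to about 29° by pressing the arm on the bar. I ran the arm through all three moulds from the low end of the rack and lifted them clear square to the slope. They slid back against the hanger's upright. I seated the hook on the bar, eased the tilt down until the force on the gripper was near zero, opened the fingers and backed off.

**Last checks:**
- **Hanger and moulds:** after a second at rest with the gripper clear, the pictures show the hook over the bar and three moulds on the arm. Two pictures about 0.1 s apart gave the same arm position to within about 2 mm, so I saw no swing.
- **Bystanders:** the garlic measured within 2 mm of where it started. The salt shaker and the blue and turquoise look-alikes look unmoved in the pictures.

**Checks that disagreed:**
- **Hanger tilt:** at the end it read about 4 to 7° depending on camera, against 8 to 9° just after release. I put this down to the thin arm being mostly hidden by the moulds.
- **Salt shaker:** the network's last outline for it landed on the hanger, so I checked its position by eye only.

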